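Index the slide-rack carousel and hang a rack on its empty hook

ROBOT

A 6-joint arm with a two-finger parallel gripper is mounted at the origin on the work surface. World frame = base frame: x ahead of the robot, y to its left, z up, the work surface at z = 0. Lengths are in m, angles in rad, forces in N, time in s.
With the tool pointing down it reaches from about 0.325 to 0.775 m from the base axis. Payload 5.5 kg.
Tool frame: the origin (TCP) lies midway between the tips of the shut fingers; the grasp point (between the pads) lies 19 mm behind it; y points along the fingers, z is the direction in which the jaws open and shut, and the axes are right-handed (so a half turn about y gives the same grasp; the last joint's range is limited). The gripper opens to 85 mm and grips with 20 to 120 N. Pads are 22 mm wide; open, the fingers measure 114 mm over their backs; the gripper's body (76 mm by 85 mm) begins 54 mm behind the grasp point. The pads swing forward as they close: fully open they stand 13 mm farther back than shut.
Start: joints at [1.092, 0.091, 1.231, -0, 1.82, -0.057], TCP at [0.246, 0.547, 0.192] pointing down, gripper open.
Joint ranges: [-2.87, 2.87], [-0.86, 2.18], [0.17, 2.46], [-1.51, 4.65], [0.06, 2.69], [-2.65, 2.65]. Speed limits (rad/s): [2.57, 2.57, 3.01, 3.14, 3.14, 3.14].

INTERFACE

Orientations are given as a unit quaternion [w, x, y, z].
In Python, from workcell import get_state, grab_frame, job_done gives the robot as it stands.
- The arm moves only by the tool play_rows, never from a script. Its argument "plan" is one flat list of numbers, 5 for each row, row after row: the opening, from 0 (shut) to 1 (fully open), then the shift along the tool's x, y, z in m, then the turn about the tool's y in degrees. A call has exactly 8 rows; each row shifts and turns the commanded pose from where the row before left it, along the tool's axes as they then stand; what a row does not reach is not made up. A row lasts 1/12 s, in which the tool goes at most 41.7 mm and 7.16 degrees, less where a joint would pass 70% of its speed; a pose out of reach is approached as far as the arm can. A call is refused whole if a number of a shift passes 0.0417 or a number of a turn 7.16, either way. A call with a gripper value outside its range is refused whole. The fingers move at their own pace and stop on an object; "force" is the grip in N (left out, the last holds). Time passes only in rows, so rows that do not move let the fingers close, or fill a call up. It gives the time, the measured TCP pose, the force and the opening at its end, in the units of the state.
- get_state(): the state, without advancing time (a new reading comes with each control period).
- grab_frame(name): name is "scene" or "top"; returns a dict with "img" (400x640x3 uint8, red, green, blue), "fx", "fy", "cx", "cy" (pixels), "R" (3x3) and "t" (3): a world point X has camera coordinates R X + t. Camera axes: x right, y down, z forward; pixel columns grow to the right and rows downward; lengths in m; the calibration is good to about 2 mm. A picture is of the moment at which its call begins. There is no depth.
- job_done(): hands the job in, once; it reports no verdict.
The state is a dict: "t": time; "joints": joint angles; "joint_vel": joint speeds; "joint_efforts": joint torques, N m; "tool_pos": TCP position; "ee_rot": TCP orientation; "wrist_force": force on the tool from outside, world axes, zero at the start; "wrist_torque": the same for the moment, N m; "finger_gap": opening from 0.0 (shut) to 1.0 (fully open).
Only numpy, scipy, OpenCV 4.12 (cv2) and the standard library are available. Lean on these libraries where they do the work, as an engineer would, in place of code of your own. Each camera call takes 0.05 s, during which the arm holds its last target.

TASK

Turn the drying carousel (it has a black knob on top) until the empty hook is over the yellow pointer on its base, and lock it there by pushing the red-handled tapered pin fully down, until its collar rests flat, through the white ear and the blue bracket beneath it. Then hang the blue slide rack by its bail on that hook, level and still, and let go, keeping the rack upright all the time and leaving the bottles and glassware around standing undisturbed.

Things in the scene. Friction and masses are not known exactly. Their poses are not given: they have to be found in the camera images.
- carousel: Slide-drying carousel on a fixed stand: grey base 224 mm across, steel column. Origin on the turning axis, at the base's underside. Front: its own -x side, yellow pointer on the base; its yaw varies. Rotor on it: 3 steel hooks 120 degrees apart, black knob on top. Two hooks carry white racks (same shape as the blue one) that stay fixed; they reach 222 mm high and 122 mm from the axis.
- rotor (a joint): Turn of the rotor, rad, anticlockwise from above positive, no stop in use; starts at 1.2 to 5.08. At 0 or 6.283 the empty hook is over the yellow pointer and a white ear is over the blue bracket. Slight friction (0.06 N m), stays where left. Midway between hooks are 3 white arms whose ears (44 mm square, 165 to 175 mm high, hole about 21 mm) are centred 140 mm from the axis.
- knob (a point): On the axis of the black round knob on the carousel's top, 225 mm above the table: the height to grip it. The knob is 48 mm in diameter and stands from 200 to 245 mm high; it is part of the rotor.
- empty_hook (a point): Middle of the empty hook's floor (upper face), 95 mm from the axis, 170 mm high; its own -x points outwards along the hook. The hook is a radial steel strip 24 mm wide, 8 mm thick. The floor is 34 mm long radially, between an outer tip turned up 16 mm (112 to 117 mm from the axis) and an inner shoulder 8 mm high.
- load_mark (a point): Fixed point straight above the yellow pointer, 95 mm from the axis and 170 mm high: where empty_hook is when the empty hook faces the front. Its axes are the carousel's.
- lock_seat (a point): Fixed point on the axis of the blue bracket's hole, 175 mm high (level of the ears' tops): here the pin's collar underside rests when fully home. Bracket: 44 mm square, 150 to 160 mm high, hole about 21 mm, centred 140 mm from the carousel's axis, 60 degrees round from the front towards the carousel's own +y; a steel post stands outside it, 165 to 177 mm from the axis, 156 mm high.
- pin: Loose steel lock pin, 116 mm long, about 0.12 kg. Origin at the lower tip, z up to the handle. Widens from 5 mm diameter at the tip to 18 mm at 32 mm up, then straight; collar 32 mm wide, 60 to 66 mm up; red round handle 22 mm wide, 66 to 116 mm up. Starts upright in the holder, collar on its top. The taper pulls ear and bracket into line if within about 6 mm.
- pin_shoulder (a point): Underside of the pin's collar, on its axis, 60 mm above the tip.
- pin_grip (a point): On the pin's axis in the red handle, 94 mm above the tip: where to grip.
- holder: Fixed grey block, 70 x 70 mm, 70 mm high, with a vertical hole of about 23 mm in its middle, in which the pin stands at the start. Origin: centre of its underside.
- rack: Loose blue rack of glass slides, about 0.3 kg. Origin: centre of its underside. Basket 44 (x) by 70 (y) mm, 62 high. Uprights at y = +-32.5 mm (60 mm clear) carry a flat steel bar along y, 14 mm wide, underside 112, top 120 mm up (window 50 mm high). On it a grip tab 12 mm thick (x), 30 wide (y), 120 to 164 mm up. Hangs with the bar across the hook, either side outwards.
- rack_bar (a point): Middle of the bail bar's underside, 112 mm above the rack's underside: it rests on the hook's floor.
- rack_tab (a point): In the middle of the rack's grip tab, 145 mm above the rack's underside: where to grip.
- reagent: Bystander: amber bottle, 64 mm in diameter, 130 mm high. Origin: centre of its underside.
- jar: Bystander: clear jar with blue cap, 68 mm in diameter, 80 mm high. Origin: centre of its underside.
- beaker: Bystander: glass beaker, 72 mm in diameter, 90 mm high. Origin: centre of its underside.

How it is judged:
By the outcome, as a careful person would: the job done as asked, in the order asked, and still so for the second after the job is handed in, with the robot touching nothing.
It also fails if it takes over 72 s, if anything falls off the work surface, if the arm or the gripper's body presses on something with over 40 N, if the wrist force passes 120 N, or if a joint passes its speed limit or range.

## Working session

There is one attempt and no reset: what is moved stays moved. The work goes in short steps, Python scripts to look and compute and a tool call to move; the robot and the scene stay as the last step left them, time stands still between calls to the robot, and variables do not carry over. Pictures are saved under pics/ and viewed, and the job is handed in when it is done.

Besides the shell and the picture viewer there is one more tool, called after "Call:" as a command line: name --argument value ..., lists and objects as JSON in quotes. play_rows: Moves the arm, as the interface text tells. Its arguments: {"type":"object","properties":{"plan":{"type":"array"},"force":{"type":"number"}},"required":["plan"]}

```bash
ls; mkdir -p pics; cat > h.py <<'E'
import numpy as np, cv2
from workcell import get_state, grab_frame, job_done
def save(name,fn):
    f=grab_frame(name); cv2.imwrite('pics/'+fn,f['img'][:,:,::-1]); np.savez('pics/'+fn+'.npz',**{k:np.array(f[k]) for k in f}); return f
def load(fn): return dict(np.load('pics/'+fn+'.npz'))
def pt(f,u,v,z):
    R=f['R'];t=f['t'];d=R.T@np.array([(u-f['cx'])/f['fx'],(v-f['cy'])/f['fy'],1]);c=-R.T@t
    return c+d*(z-c[2])/d[2]
def proj(f,X):
    p=f['R']@np.array(X)+f['t'];return np.array([f['fx']*p[0]/p[2]+f['cx'],f['fy']*p[1]/p[2]+f['cy']])
def crop(fn,x0,y0,x1,y1,k,out):
    i=cv2.imread('pics/'+fn)[y0:y1,x0:x1];i=cv2.resize(i,None,fx=k,fy=k,interpolation=cv2.INTER_CUBIC);cv2.imwrite('pics/'+out,i)
E
python3 - <<'E'
from h import *
print(get_state())
for n in('scene','top'):
    f=save(n,n+'0.png');print(n,f['fx'],f['cx'],f['cy'],-f['R'].T@f['t'],f['R'])
E
```

```text
pics
{'t': 0.0, 'joints': array([ 1.09231101e+00,  9.18883606e-02,  1.23186025e+00,  2.32580864e-05,
        1.81980995e+00, -5.67119661e-02]), 'joint_vel': array([ 0.00145705,  0.00047883,  0.00021069,  0.00081109,  0.00108437,
       -0.00225021]), 'joint_efforts': array([-3.00499611e-03, -4.58723044e+01, -4.18023133e+01, -9.62009813e-05,
        1.14760679e-02, -1.44638801e-05]), 'tool_pos': array([0.24546464, 0.547104  , 0.19054776]), 'ee_rot': array([-0.6907732 ,  0.69210962, -0.14820598,  0.14782303]), 'wrist_force': array([-0.21856631, -0.97672009, -1.13792046]), 'wrist_torque': array([-0.00070778, -0.01137503,  0.01029643]), 'finger_gap': 1.001663327893466}
scene 387.52538811590836 326.1715080911795 197.03318038387295 [ 1.21858679 -0.17442572  0.84948989] [[ 0.18129809  0.98323814 -0.0193328 ]
 [ 0.70820438 -0.1441742  -0.69112977]
 [-0.68233244  0.11160893 -0.72247207]]
top 421.2731909186603 321.37696117320604 206.8470237867632 [ 0.32367893 -0.05306502  1.243371  ] [[-0.12732242 -0.99185878  0.00227287]
 [-0.97190002  0.12430229 -0.19989822]
 [ 0.19798828 -0.02766053 -0.97981403]]
```

View pics/scene0.png

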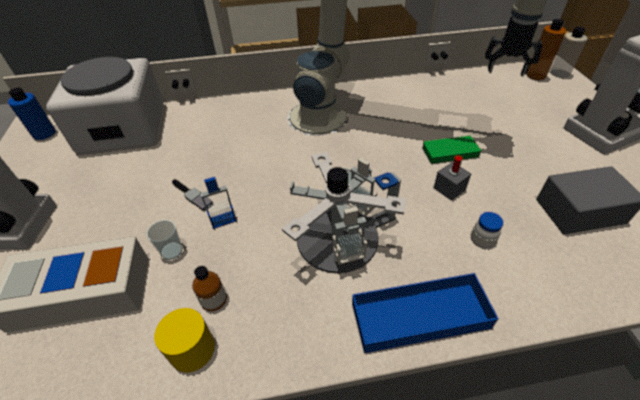

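View pics/top0.png

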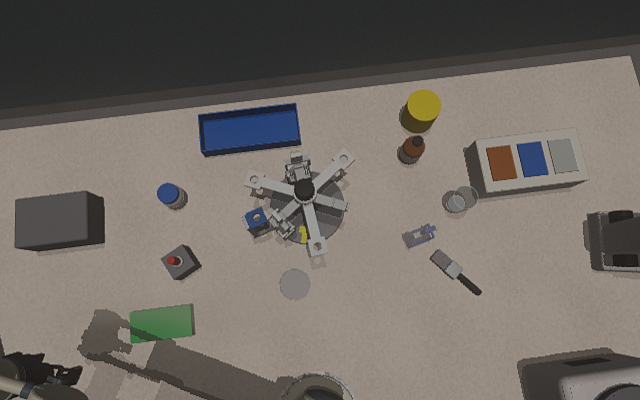

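```bash
python3 - <<'E'
from h import *
crop('top0.png',225,140,365,265,5.6,'c1.png')
crop('top0.png',150,230,210,290,8,'c2.png')
crop('top0.png',390,210,450,260,10,'c3.png')
crop('scene0.png',270,140,420,285,5,'c4.png')
E
```

```text
(no output)
```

View pics/c1.png

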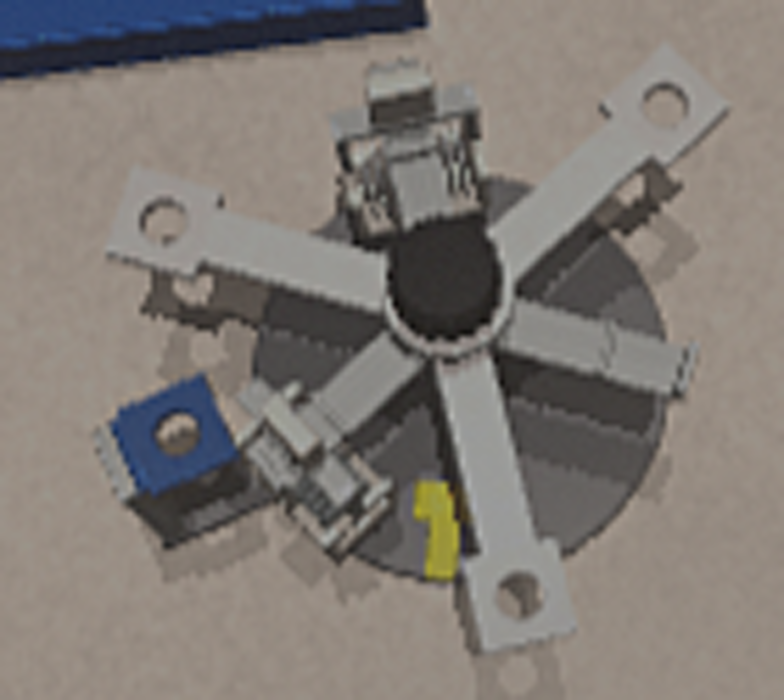

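View pics/c2.png

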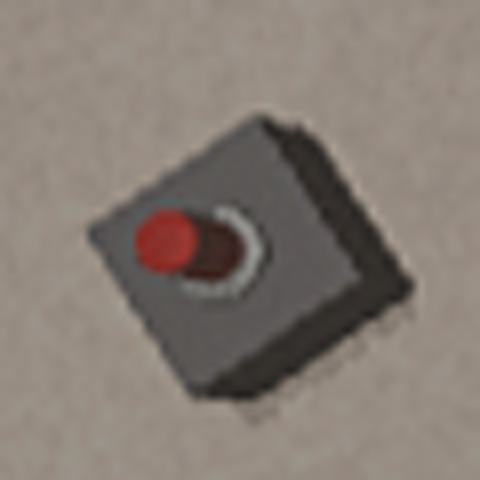

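View pics/c3.png

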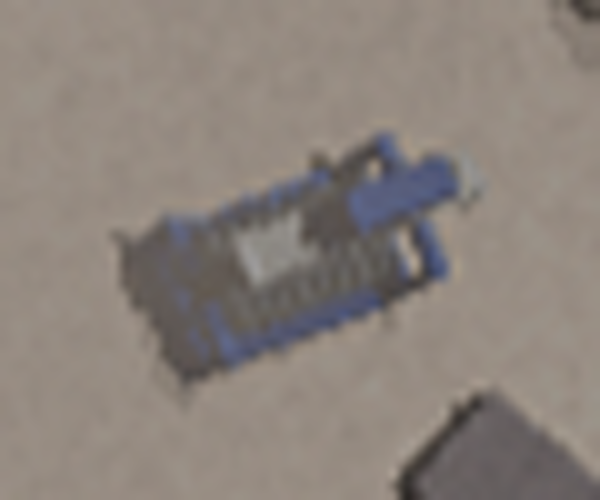

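View pics/c4.png

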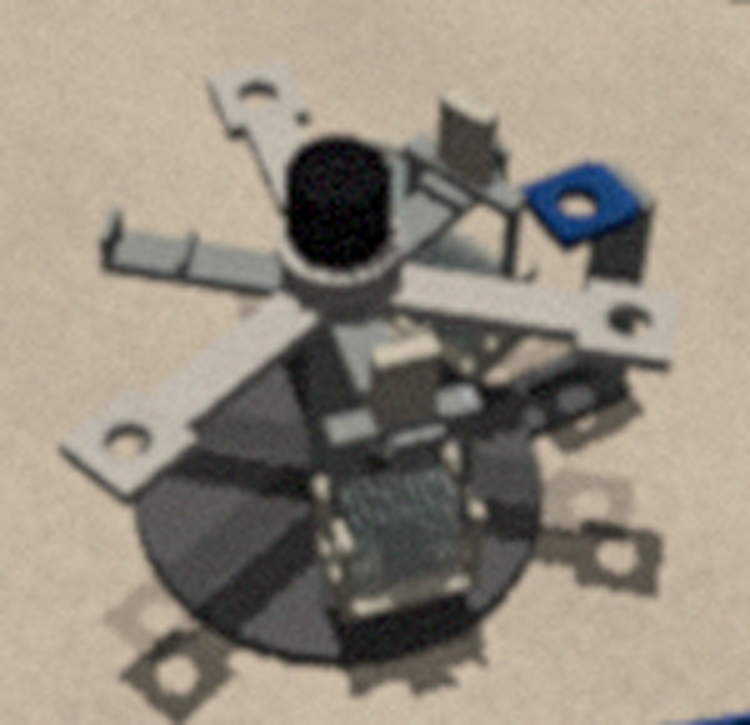

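```bash
python3 - <<'E'
from h import *
crop('scene0.png',165,165,245,230,9,'c5.png')
crop('scene0.png',430,145,480,200,10,'c6.png')
f=load('top0.png');g=load('scene0.png')
U=lambda x,y,k,x0,y0:((x+.5)/k-.5+x0,(y+.5)/k-.5+y0)
E=[pt(f,*U(x,y,5.6,225,140),.175)[:2] for x,y in((164,221),(666,105),(519,595))]
E2=[pt(g,*U(x,y,5,270,140),.175)[:2] for x,y in((630,320),(129,441),(258,92))]
for e in(E,E2):
    e=np.array(e);c=e.mean(0);print(e,c,np.linalg.norm(e-c,axis=1),np.degrees(np.arctan2(*(e-c).T[::-1])))
print('br',pt(f,*U(178,433,5.6,225,140),.16),pt(g,*U(579,204,5,270,140),.16))
print('yel',pt(f,*U(437,530,5.6,225,140),.02))
print('pin',pt(f,*U(167,242,8,150,230),.126))
E
```

```text
[[ 0.63580843  0.08290497]
 [ 0.66228541 -0.15815427]
 [ 0.44061727 -0.06000037]] [ 0.57957037 -0.04508322] [0.13979877 0.14009582 0.13975152] [  66.27929532  -53.81335069 -173.8725466 ]
[[ 0.63534911  0.08646641]
 [ 0.6617323  -0.15522205]
 [ 0.43724993 -0.05710304]] [ 0.57811045 -0.04195289] [0.14059795 0.14079246 0.1416729 ] [  65.97665484  -53.56310995 -173.86119486]
br [0.53752464 0.08811347 0.16      ] [0.5397421  0.09123044 0.16      ]
yel [ 0.49676136 -0.02279212  0.02      ]
pin [0.45856507 0.32838036 0.126     ]
```

View pics/c5.png

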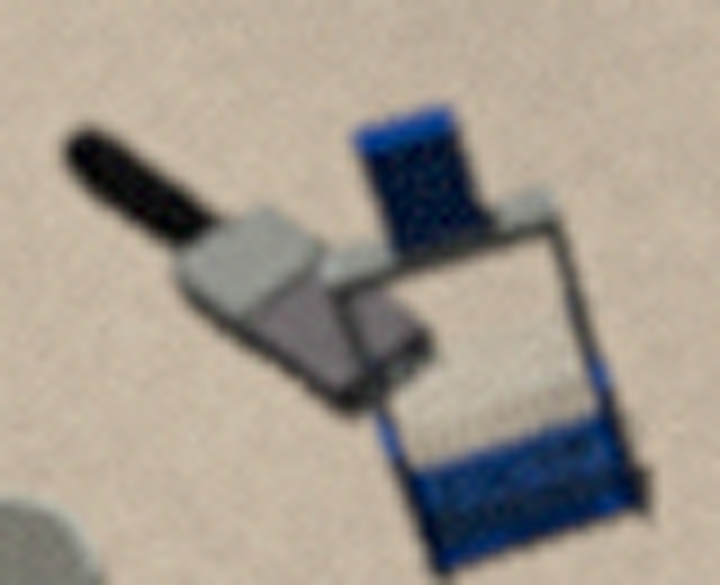

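View pics/c6.png

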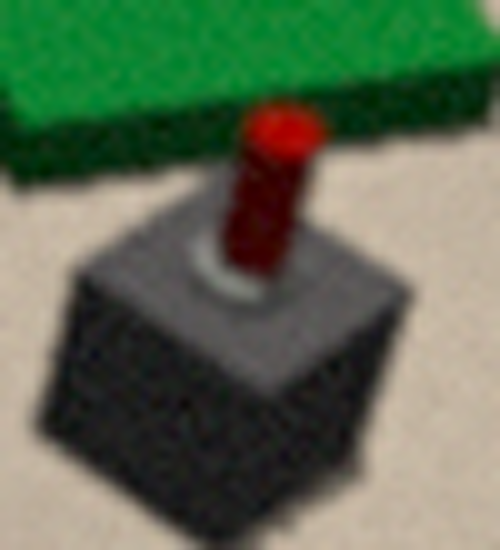

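```bash
python3 - <<'E'
from h import *
from scipy.spatial.transform import Rotation as Ro
f=load('top0.png');g=load('scene0.png')
U=lambda x,y,k,x0,y0:((x+.5)/k-.5+x0,(y+.5)/k-.5+y0)
V=lambda x,y,z:pt(g,*U(x,y,9,165,165),z)
print('tabtop',V(404,128,.164), 'corners',V(358,142,.164),V(450,113,.164))
print('bar ends',V(330,272,.120),V(552,203,.120),'near bottom corners',V(440,570,0),V(645,510,0))
print('pin',pt(g,*U(285,133,10,430,145),.126))
for z,l in((0.164,'tabtop'),):
    p=V(404,128,z); u=proj(f,p); print(l,(u-[390,210]+.5)*10-.5)
for a in(V(358,142,.164),V(450,113,.164),V(330,272,.12),V(552,203,.12)):print((proj(f,a)-[390,210]+.5)*10-.5)
s=get_state();q=s['ee_rot'];R=Ro.from_quat(q[[1,2,3,0]]).as_matrix();print(R)
E
```

```text
tabtop [ 0.44670865 -0.35255104  0.164     ] corners [ 0.44999166 -0.36542212  0.164     ] [ 0.44297165 -0.33959126  0.164     ]
bar ends [ 0.45561031 -0.3839635   0.12      ] [ 0.43946816 -0.31947332  0.12      ] near bottom corners [ 0.47166438 -0.37900055  0.        ] [ 0.45940732 -0.31462072  0.        ]
pin [0.45879757 0.33132847 0.126     ]
tabtop [396.08163939 200.81632057]
[442.7589418 182.1117677]
[349.28879859 221.32568537]
[463.65087002 177.69510785]
[238.09063117 266.89283226]
[[ 9.12345370e-01 -8.49560652e-04  4.09420571e-01]
 [-4.09421442e-01 -1.66975892e-03  9.12343847e-01]
 [-9.14577840e-05 -9.99998245e-01 -1.87122516e-03]]
```

Call:
play_rows --plan '[1,0.03,-0.016,-0.022,0,1,0.03,-0.016,-0.022,0,1,0.03,-0.016,-0.022,0,1,0.03,-0.016,-0.022,0,1,0.03,-0.016,-0.022,0,1,0.03,-0.016,-0.022,0,1,0.03,-0.016,-0.022,0,1,0.03,-0.016,-0.022,0]' --force 40

```text
t: 0.77
tool_pos: [0.3929, 0.2869, 0.3202]
ee_rot: [-0.691, 0.692, -0.148, 0.148]
wrist_force: [1.5, 0.0, 0.5]
finger_gap: 1.005
```

Call:
play_rows --plan '[1,0.032,0,-0.024,0,1,0.032,0,-0.024,0,1,0.032,0,-0.024,0,1,0.032,0,-0.024,0,1,0.032,0,-0.024,0,1,0.032,0,-0.024,0,1,0.032,0,-0.024,0,1,0.032,0,-0.024,0]'

```text
t: 1.43
tool_pos: [0.548, 0.0066, 0.3193]
ee_rot: [-0.691, 0.691, -0.148, 0.148]
wrist_force: [1.3, 0.1, -0.1]
finger_gap: 1.001
```

Call:
play_rows --plan '[1,0.0163,0,-0.011,0,1,0.0163,0,-0.011,0,1,0.0163,0,-0.011,0,1,0,0.01,0,0,1,0,0.01,0,0,1,0,0.01,0,0,1,0,0,0,0,1,0,0,0,0]'

```text
t: 2.1
tool_pos: [0.5783, -0.0415, 0.2887]
ee_rot: [-0.691, 0.691, -0.149, 0.147]
wrist_force: [0.4, -0.3, -0.1]
finger_gap: 1.005
```

```bash
python3 - <<'E'
from h import *
save('scene','s1.png');save('top','t1.png')
crop('scene0.png' and 's1.png',260,80,420,240,4,'c7.png')
crop('t1.png',225,110,385,260,4,'c8.png')
s=get_state();print(s['tool_pos'],s['joints'])
E
```

```text
[ 0.57863246 -0.04141356  0.29027027] [-1.30096807e-01  8.09890939e-02  1.06482540e+00  7.13987743e-06
  1.99525209e+00 -1.27921519e+00]
```

View pics/c7.png

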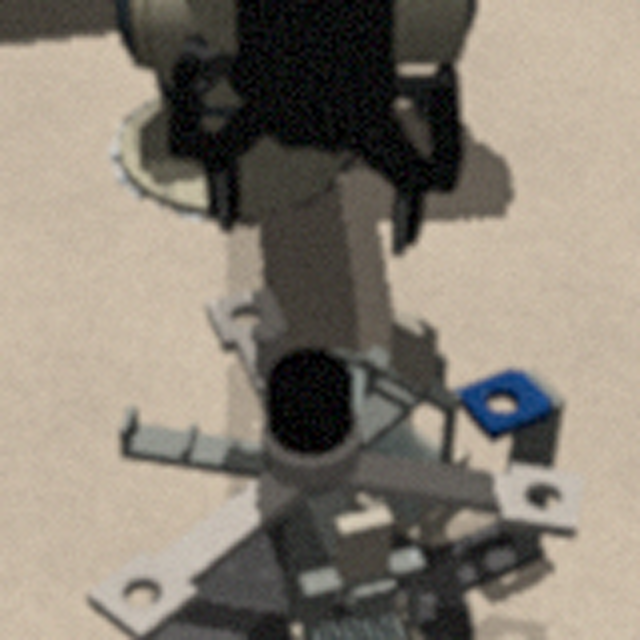

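View pics/c8.png

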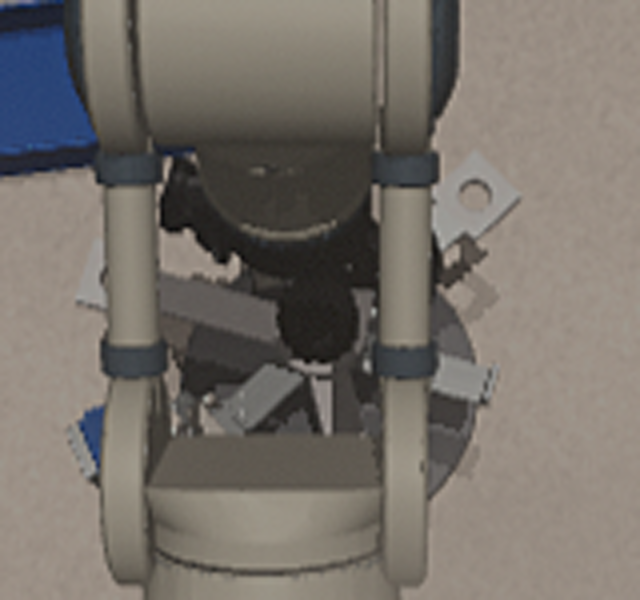

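Call:
play_rows --plan '[1,0,0.021,0,0,1,0,0.021,0,0,1,0,0.021,0,0,1,0,0.019,0,0,1,0,0,0,0,0.5,0,0,0,0,0.4,0,0,0,0,0.4,0,0,0,0]'

```text
t: 2.87
tool_pos: [0.5794, -0.0416, 0.2102]
ee_rot: [0.692, -0.691, 0.147, -0.149]
wrist_force: [0.3, 0.5, 0.7]
finger_gap: 0.604
```

Call:
play_rows --plan '[0.4,0,0,0,0,0.4,0,0,0,0,0.4,0,0,0,0,0.4,0,0,0,0,0.4,0,0,0,0,0.4,0,0,0,0,0.4,0,0,0,0,0.4,0,0,0,0]'

```text
t: 3.53
tool_pos: [0.5786, -0.0415, 0.2076]
ee_rot: [-0.691, 0.691, -0.148, 0.148]
wrist_force: [-0.3, -0.1, 0.0]
finger_gap: 0.4
```

```bash
python3 - <<'E'
from h import *
save('scene','s2.png')
crop('s2.png',260,80,420,240,4,'c9.png')
E
```

```text
(no output)
```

View pics/c9.png

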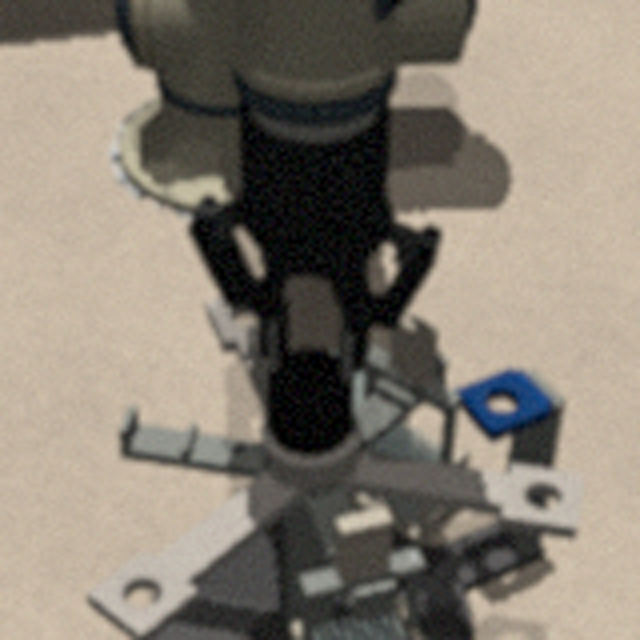

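```bash
python3 - <<'E'
from h import *
g=load('s2.png')
C=lambda X:(proj(g,X)-[260,80]+.5)*4-.5
for X in((.5786,-.0415,.2076),(.5786,-.0415,.2266),(.5788,-.0435,.245),(.5788,-.0435,.2),(.5788,-.0435,.28)):print(X,C(X))
crop('s2.png',300,120,370,200,8,'c10.png')
E
```

```text
(0.5786, -0.0415, 0.2076) [312.04683581 420.89632886]
(0.5786, -0.0415, 0.2266) [312.11354561 397.57611195]
(0.5788, -0.0435, 0.245) [308.82891153 375.01739608]
(0.5788, -0.0435, 0.2) [308.78781866 430.73841887]
(0.5788, -0.0435, 0.28) [308.86301418 328.77496025]
```

View pics/c10.png

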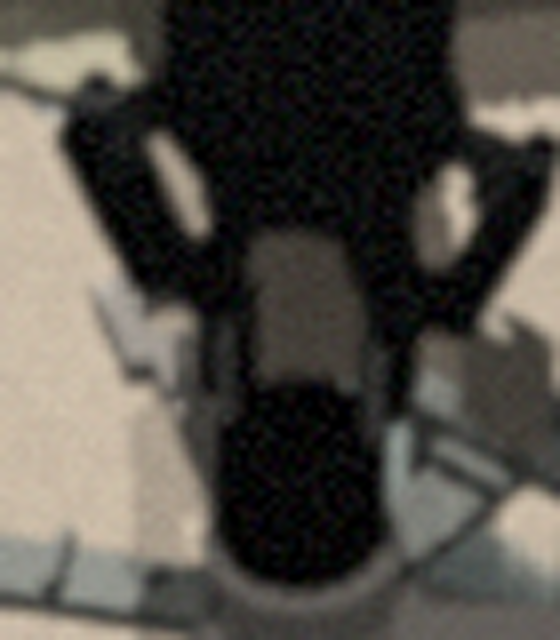

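Call:
play_rows --plan '[0.2,0,0,0,0,0.1,0,0,0,0,0,0,0,0,0,0,0,0,0,0,0,0,0,0,0,0,0,0,0,0,0,0,0,0,0,0,0,0,0,0]'

```text
t: 4.25
tool_pos: [0.5786, -0.0415, 0.2077]
ee_rot: [-0.691, 0.691, -0.148, 0.148]
wrist_force: [0.5, -0.0, 0.1]
finger_gap: -0.0
```

```bash
python3 - <<'E'
from h import *
save('scene','s3.png');save('top','t3.png');print(get_state())
crop('s3.png',260,80,420,240,4,'c11.png')
crop('t3.png',225,110,385,260,4,'c12.png')
E
```

```text
{'t': 4.35, 'joints': array([-1.30255888e-01,  4.10228323e-02,  1.25457957e+00,  1.32898841e-05,
        1.84597768e+00, -1.27924636e+00]), 'joint_vel': array([ 0.00117632,  0.00052807, -0.00291064,  0.00214872,  0.00094161,
       -0.00129092]), 'joint_efforts': array([ 2.36278838e-04, -4.35350382e+01, -4.17101848e+01, -5.07063532e-05,
        4.67487771e-04, -1.40164079e-05]), 'tool_pos': array([ 0.5786127 , -0.04150148,  0.20769582]), 'ee_rot': array([ 0.69144405, -0.69143432,  0.14802248, -0.1480306 ]), 'wrist_force': array([ 0.54117181, -0.22778054, -0.47134043]), 'wrist_torque': array([ 0.0011119 , -0.015872  , -0.00702981]), 'finger_gap': -0.0012661686787763097}
```

View pics/c11.png

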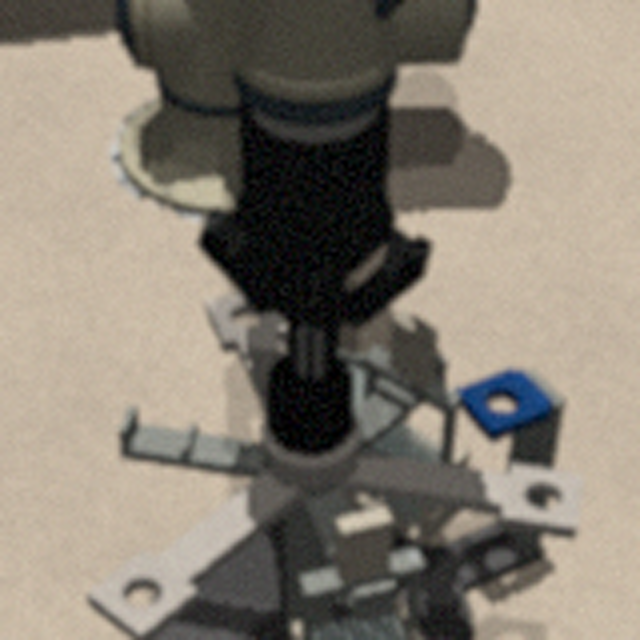

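View pics/c12.png

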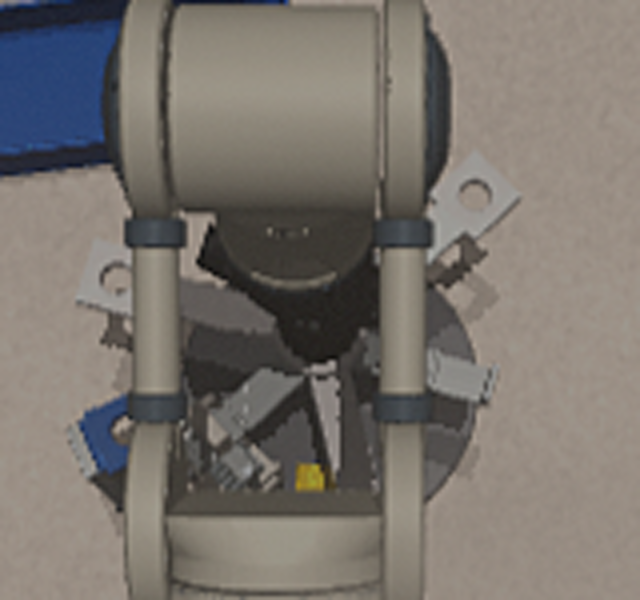

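```bash
python3 - <<'E'
from h import *
g=load('scene0.png');f=load('top0.png')
print(proj(g,(0,0,0)),proj(f,(0,0,0)),proj(g,(.2455,.5471,.1905)),proj(f,(.2455,.5471,.1905)))
crop('scene0.png',470,0,570,90,7,'c13.png')
crop('top0.png',0,300,120,400,6,'c14.png')
print(proj(g,(.2455,.5471,.2035))-[470,0])
E
```

```text
[317.43973195 117.38178992] [316.17009011 415.05965417] [499.44143301  89.81049227] [ 73.67275924 359.01838949]
[30.70461877 86.10440049]
```

View pics/c13.png

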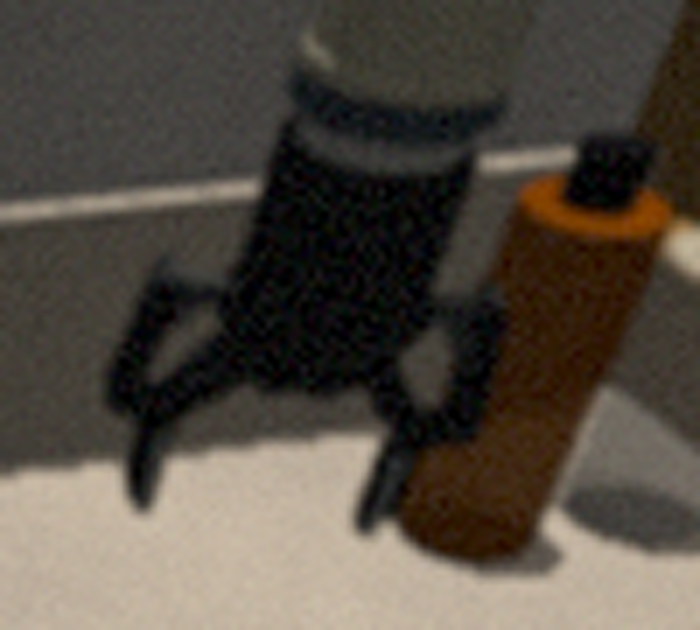

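View pics/c14.png

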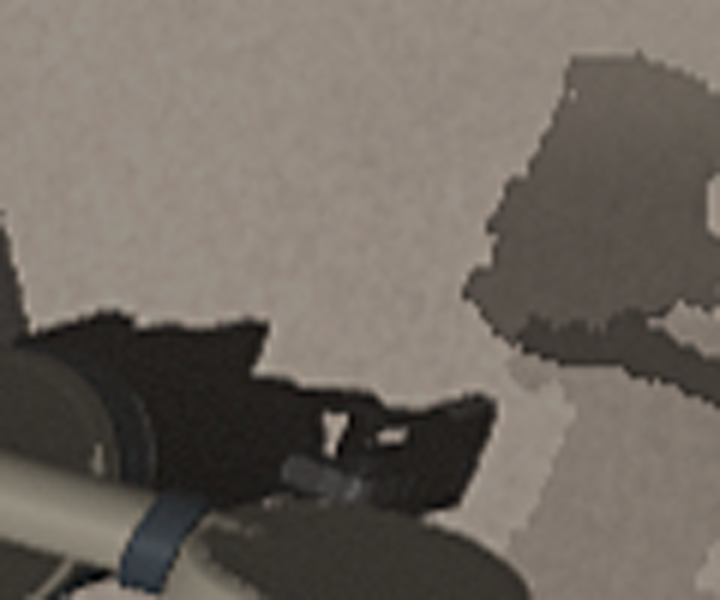

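Call:
play_rows --plan '[0,0,-0.02,0,0,0,0,-0.02,0,0,0,0,-0.02,0,0,0,0,-0.02,0,0,0,0,0,0,0,0,0,0,0,0,0,0,0,0,0,0,0,0,0,0]'

```text
t: 5.02
tool_pos: [0.5783, -0.0415, 0.2858]
ee_rot: [-0.691, 0.692, -0.149, 0.147]
wrist_force: [-0.8, -0.4, 0.9]
finger_gap: -0.002
```

```bash
python3 - <<'E'
from h import *
f=save('scene','s4.png');save('top','t4.png');p=get_state()['tool_pos'];print(p,(proj(f,p)-[290,90]+.5)*8-.5)
crop('s4.png',290,90,380,165,8,'c15.png')
crop('t4.png',225,110,385,260,4,'c16.png')
E
```

```text
[ 0.57825637 -0.0414703   0.28604548] [385.02703992 559.28457731]
```

View pics/c15.png

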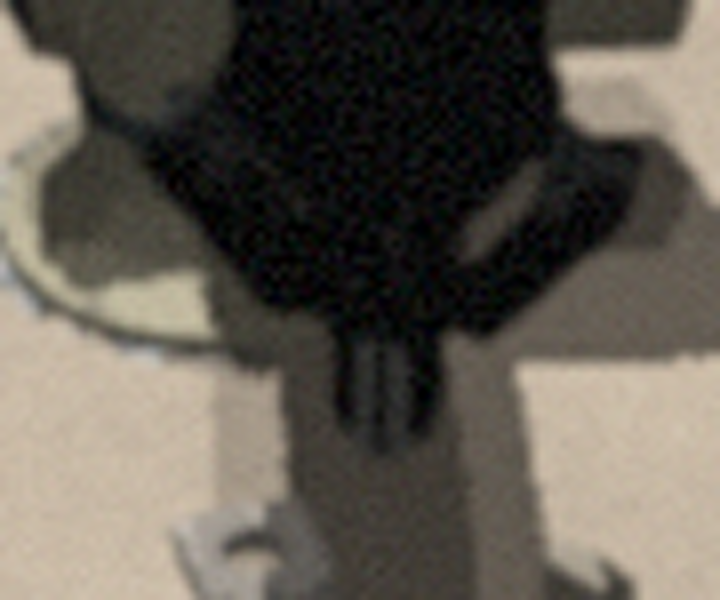

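View pics/c16.png

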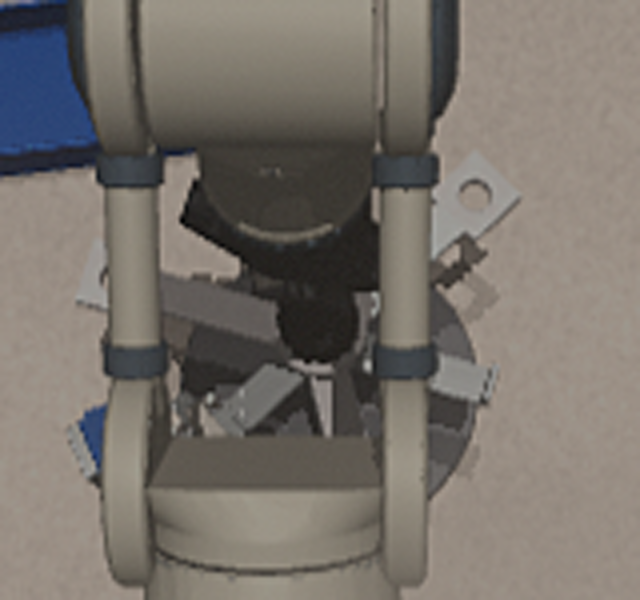

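Call:
play_rows --plan '[1,0,0,0,0,1,0,0,0,0,1,0,0,0,0,1,0,0,0,0,1,0,0.015,0,0,1,0,0.015,0,0,1,0,0.015,0,0,1,0,0.015,0,0]'

```text
t: 5.78
tool_pos: [0.5787, -0.0415, 0.2271]
ee_rot: [0.691, -0.691, 0.148, -0.148]
wrist_force: [-0.5, -0.0, -0.2]
finger_gap: 0.998
```

Call:
play_rows --plan '[1,0,0.015,0,0,1,0,0.015,0,0,1,0,0.015,0,0,1,0,0.015,0,0,0.5,0,0,0,0,0,0,0,0,0,0,0,0,0,0,0,0,0,0,0]'

```text
t: 6.45
tool_pos: [0.5785, -0.0427, 0.1695]
ee_rot: [-0.691, 0.692, -0.148, 0.149]
wrist_force: [-4.3, -4.4, 2.9]
finger_gap: 0.55
```

Call:
play_rows --plan '[0,0,0,0,0,0,0,0,0,0,0,0,0,0,0,0,0,0,0,0,0,0,0,0,0,0,0,0,0,0,0,0,0,0,0,0,0,0,0,0]'

```text
t: 7.12
tool_pos: [0.5786, -0.0427, 0.1695]
ee_rot: [-0.691, 0.692, -0.148, 0.149]
wrist_force: [-4.2, -4.3, 2.5]
finger_gap: 0.554
```

Call:
play_rows --plan '[0,0,0,0,4,0,0,0,0,7,0,0,0,0,7,0,0,0,0,7,0,0,0,0,7,0,0,0,0,7,0,0,0,0,7,0,0,0,0,7]'

```text
t: 7.78
tool_pos: [0.5807, -0.0409, 0.1695]
ee_rot: [0.553, -0.55, 0.441, -0.444]
wrist_force: [11.6, 1.1, 1.1]
finger_gap: 0.55
```

Call:
play_rows --plan '[0,0,0,0,7,0,0,0,0,7,0,0,0,0,6,0,0,0,0,4,0,0,0,0,2.3,0,0,0,0,0,0,0,0,0,0,0,0,0,0,0]'

```text
t: 8.45
tool_pos: [0.5823, -0.0409, 0.1694]
ee_rot: [-0.441, 0.436, -0.553, 0.557]
wrist_force: [15.3, 0.7, -0.3]
finger_gap: 0.552
```

```bash
python3 - <<'E'
from h import *
f=save('scene','s5.png');save('top','t5.png');s=get_state();print(s['tool_pos'],s['joints'],s['wrist_force'],s['finger_gap'])
crop('s5.png',260,120,420,280,4.5,'c17.png')
crop('t5.png',225,140,365,265,5.6,'c18.png')
E
```

```text
[ 0.58221686 -0.04086881  0.16941672] [-0.12964669  0.03437005  1.32913105  0.00199929  1.7693504   0.10480812] [15.9334055   0.81521263 -0.97364372] 0.5515986380612339
```

View pics/c17.png

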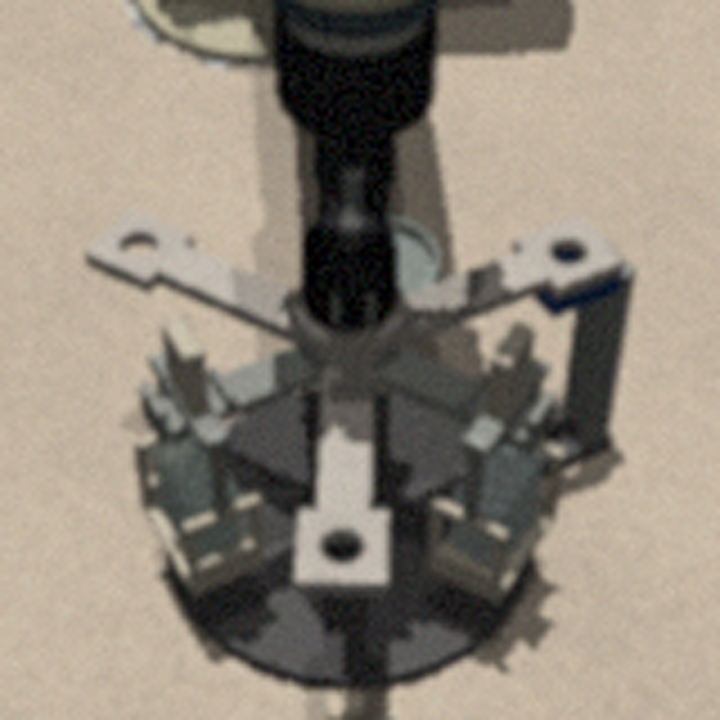

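View pics/c18.png

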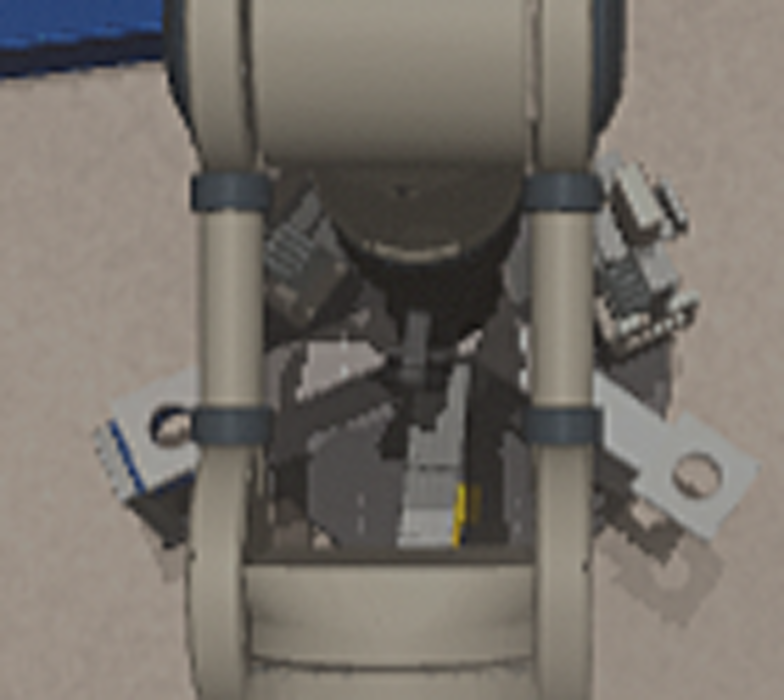

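```bash
python3 - <<'E'
from h import *
f=load('t5.png');g=load('s5.png')
U=lambda x,y,k,x0,y0:((x+.5)/k-.5+x0,(y+.5)/k-.5+y0)
E2=np.array([pt(g,*U(x,y,4.5,260,120),.175)[:2] for x,y in((568,250),(343,547),(140,240))])
c=E2.mean(0);print(E2,c,np.linalg.norm(E2-c,axis=1),np.degrees(np.arctan2(*(E2-c).T[::-1])))
p=pt(f,*U(697,474,5.6,225,140),.175)[:2]-[.57957,-.04508];print(np.degrees(np.arctan2(p[1],p[0])),np.linalg.norm(p))
# bracket angle per camera
for a,c in(([.53752,.08811],[.57957,-.04508]),([.53974,.09123],[.57811,-.04195])):
    d=np.array(a)-c;print(np.degrees(np.arctan2(d[1],d[0])),np.linalg.norm(d))
E
```

```text
[[ 0.53630418  0.09196966]
 [ 0.71616021 -0.07371142]
 [ 0.47921334 -0.14394459]] [ 0.57722591 -0.04189545] [0.1399802  0.14253068 0.14149378] [ 106.9980654   -12.89834134 -133.84412167]
-132.49447652507627 0.1394472389329004
107.5216565698591 0.13967024951649512
106.07202561378818 0.13859714751754454
```

Call:
play_rows --plan '[0.7,0,0,0,0,1,0,0,0,0,1,0,0,0,0,1,0,0,0,0,1,0,0,0,0,1,0,-0.02,0,0,1,0,-0.03,0,0,1,0,-0.04,0,0]'

```text
t: 9.22
tool_pos: [0.5773, -0.0414, 0.2553]
ee_rot: [0.436, -0.44, 0.557, -0.553]
wrist_force: [0.4, -1.0, 0.3]
finger_gap: 1.0
```

```bash
cat >> h.py <<'E'
from scipy.spatial.transform import Rotation as Ro
def go(x,y,z,ang=None):
    """needed tool-frame shift to bring reported TCP there; ang: jaw z-axis angle deg"""
    s=get_state();q=s['ee_rot'];R=Ro.from_quat(q[[1,2,3,0]]).as_matrix()
    d=R.T@(np.array([x,y,z])-s['tool_pos']);a=np.degrees(np.arctan2(R[1,2],R[0,2]))
    print('shift xyz',d.round(4),'jaw',a.round(2),'turn',None if ang is None else round((a-ang+180)%360-180,2),'pos',s['tool_pos'].round(4),'len',np.linalg.norm(d).round(3))
E
python3 - <<'E'
from h import *
go(.4587,.330,.135,-13.5)
E
```

```text
shift xyz [-0.3336  0.1214 -0.2011] jaw -13.47 turn 0.03 pos [ 0.5773 -0.0414  0.2553] len 0.408
```

Call:
play_rows --plan '[1,-0.0333,0,-0.02,0,1,-0.0333,0,-0.02,0,1,-0.0333,0,-0.02,0,1,-0.0333,0,-0.02,0,1,-0.0333,0,-0.02,0,1,-0.0333,0,-0.02,0,1,-0.0333,0,-0.02,0,1,-0.0333,0,-0.02,0]'

```text
t: 9.88
tool_pos: [0.4841, 0.2564, 0.258]
ee_rot: [-0.438, 0.438, -0.555, 0.555]
wrist_force: [1.3, 0.2, 0.9]
finger_gap: 1.001
```

Call:
play_rows --plan '[1,-0.0333,0,-0.02,0,1,-0.0333,0,-0.021,0,1,0,0.03,0,0,1,0,0.03,0,0,1,0,0.03,0,0,1,0,0.03,0,0,1,0,0,0,0,1,0,0,0,0]'

```text
t: 10.55
tool_pos: [0.4596, 0.3285, 0.1361]
ee_rot: [0.436, -0.439, 0.555, -0.555]
wrist_force: [0.4, 0.4, 1.2]
finger_gap: 1.002
```

```bash
python3 - <<'E'
from h import *
f=save('scene','s6.png');save('top','t6.png')
go(.4587,.330,.045,-13.5)
crop('s6.png',410,90,510,200,5,'c19.png')
crop('t6.png',120,210,240,310,6,'c20.png')
E
```

```text
shift xyz [ 0.0005  0.0954 -0.0031] jaw -13.48 turn 0.02 pos [0.4616 0.3296 0.1404] len 0.095
```

View pics/c19.png

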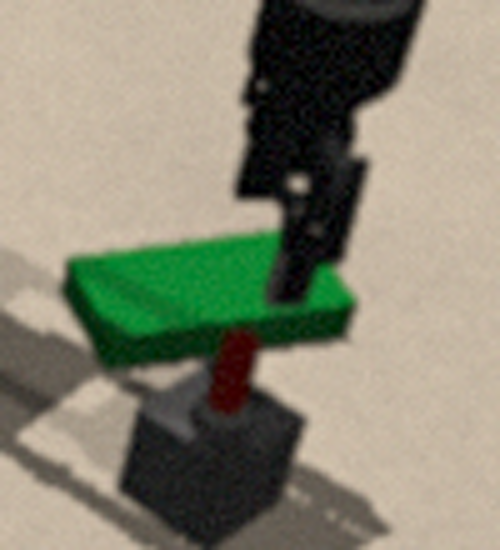

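View pics/c20.png

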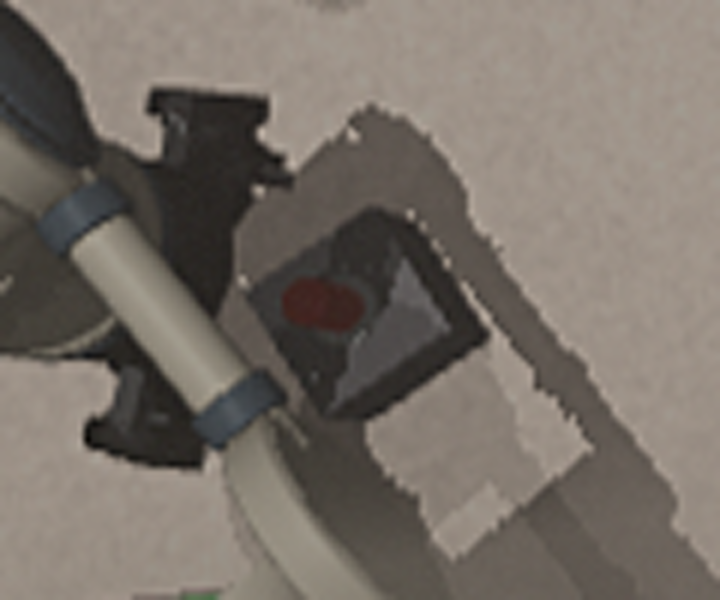

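```bash
python3 - <<'E'
from h import *
g=load('s6.png');f=load('t6.png')
a=np.radians(-13.5);j=np.array([np.cos(a),np.sin(a),0])
for s in(-.05,-.0425,0,.0425,.05):
  for z in(.193,.25):
    p=np.array([.4616,.3296,z])+s*j
    print(s,z,(proj(g,p)-[410,90]+.5)*5-.5,(proj(f,p)-[120,210]+.5)*6-.5)
E
```

```text
-0.05 0.193 [252.33992791 194.68826082] [222.86638986 403.71888455]
-0.05 0.25 [276.78785174 107.76159463] [166.90644719 398.27445977]
-0.0425 0.193 [254.83765883 202.79456175] [226.25621033 385.31520947]
-0.0425 0.25 [279.50707952 115.75611232] [170.57421542 378.83194445]
0 0.193 [269.45750929 250.24279041] [245.28247263 282.01972446]
0 0.25 [295.44417886 162.61111411] [191.14938023 269.76481345]
0.0425 0.193 [284.91928182 300.42344857] [264.00353275 180.38121267]
0.0425 0.25 [312.33775884 212.27816478] [211.37603603 162.54509796]
0.05 0.193 [287.7407317  309.58036842] [267.27611963 162.6140105 ]
0.05 0.25 [315.4247867  221.35401307] [214.90993433 143.81221527]
```

Call:
play_rows --plan '[1,0,0.02,-0.003,0,1,0,0.025,0,0,1,0,0.025,0,0,1,0,0.025,0,0,1,0,0,0,0,0.4,0,0,0,0,0,0,0,0,0,0,0,0,0,0]' --force 50

```text
t: 11.32
tool_pos: [0.4595, 0.3309, 0.0463]
ee_rot: [-0.44, 0.436, -0.555, 0.555]
wrist_force: [-0.8, 0.7, 0.4]
finger_gap: 0.605
```

Call:
play_rows --plan '[0,0,0,0,0,0,0,0,0,0,0,0,0,0,0,0,0,0,0,0,0,0,0,0,0,0,0,0,0,0,0,0,0,0,0,0,0,0,0,0]' --force 70

```text
t: 11.98
tool_pos: [0.4587, 0.3304, 0.0446]
ee_rot: [-0.439, 0.437, -0.555, 0.555]
wrist_force: [1.0, 0.1, 5.9]
finger_gap: 0.24
```

```bash
python3 - <<'E'
from h import *
go(.4587,.330,.21,-13.5);print(get_state()['wrist_force'])
E
```

```text
shift xyz [-0.     -0.1654  0.0004] jaw -13.47 turn 0.03 pos [0.4587 0.3304 0.0446] len 0.165
[0.99997844 0.05540397 5.8767547 ]
```

Call:
play_rows --plan '[0,0,-0.01,0,0,0,0,-0.02,0,0,0,0,-0.03,0,0,0,0,-0.03,0,0,0,0,-0.03,0,0,0,0,-0.03,0,0,0,0,-0.02,0,0,0,0,-0.015,0,0]'

```text
t: 12.65
tool_pos: [0.4579, 0.33, 0.2308]
ee_rot: [-0.439, 0.437, -0.555, 0.555]
wrist_force: [0.9, 0.4, -1.8]
finger_gap: 0.242
```

```bash
python3 - <<'E'
from h import *
go(.5386,.0897,.225,-13.5);print(get_state()['wrist_force'])
f=save('scene','s7.png')
crop('s7.png',370,40,530,200,4.5,'c21.png')
E
```

```text
shift xyz [0.2149 0.0056 0.1344] jaw -13.46 turn 0.04 pos [0.4579 0.33   0.2308] len 0.254
[ 0.86648058  0.41195268 -1.8313968 ]
```

View pics/c21.png

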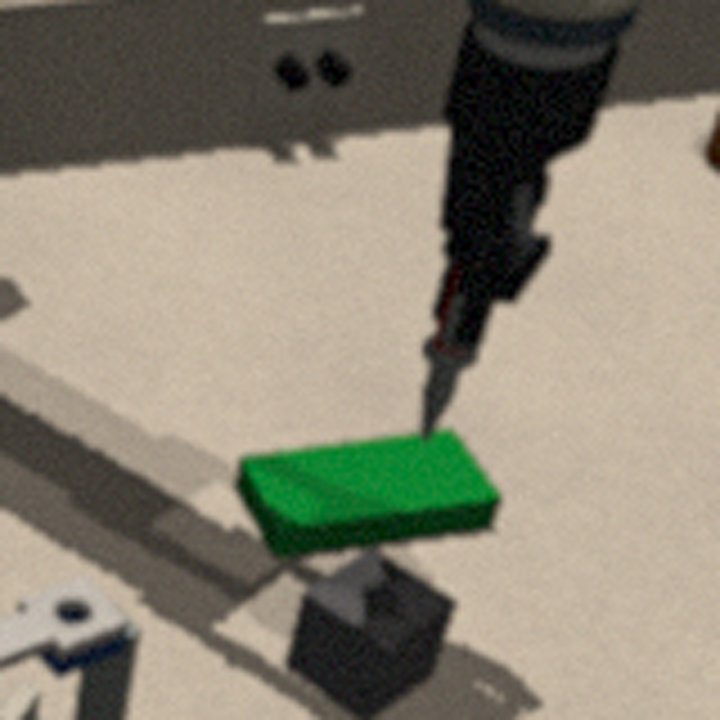

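Call:
play_rows --plan '[0,0.02,0,0.0125,0,0,0.0325,0,0.0203,0,0,0.0325,0,0.0203,0,0,0.0325,0,0.0203,0,0,0.0325,0,0.0203,0,0,0.0325,0,0.0203,0,0,0.02,0,0.0125,0,0,0.0125,0,0.008,0]'

```text
t: 13.37
tool_pos: [0.5386, 0.0863, 0.2264]
ee_rot: [0.436, -0.438, 0.556, -0.556]
wrist_force: [-0.3, -0.2, -0.5]
finger_gap: 0.233
```

Call:
play_rows --plan '[0,0,0,0,0,0,0,0,0,0,0,0,0,0,0,0,0,0,0,0,0,0,0,0,0,0,0,0,0,0,0,0,0,0,0,0,0,0,0,0]'

```text
t: 14.03
tool_pos: [0.5384, 0.0899, 0.2277]
ee_rot: [-0.438, 0.438, -0.555, 0.555]
wrist_force: [-0.1, -1.0, -2.3]
finger_gap: 0.239
```

```bash
python3 - <<'E'
from h import *
go(.5386,.0897,.225,-13.5);print(get_state()['wrist_force'])
f=save('scene','s8.png');save('top','t8.png')
crop('s8.png',350,130,430,210,8,'c22.png')
crop('t8.png',210,160,310,260,7,'c23.png')
s=get_state()['tool_pos'];
for dz,l in((-.035,'tip'),):
  p=s+[0,0,dz];print(l,p,(proj(f,p)-[350,130]+.5)*8-.5)
E
```

```text
shift xyz [0.0001 0.0027 0.0002] jaw -13.43 turn 0.07 pos [0.5384 0.0899 0.2277] len 0.003
[-0.0744541  -1.01347836 -2.25132528]
tip [0.53847295 0.0896592  0.19272198] [290.22293931 328.96558603]
```

View pics/c22.png

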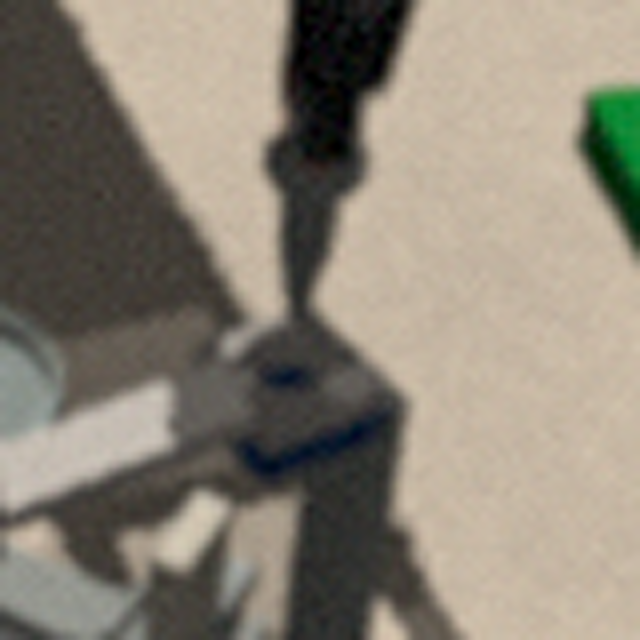

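View pics/c23.png

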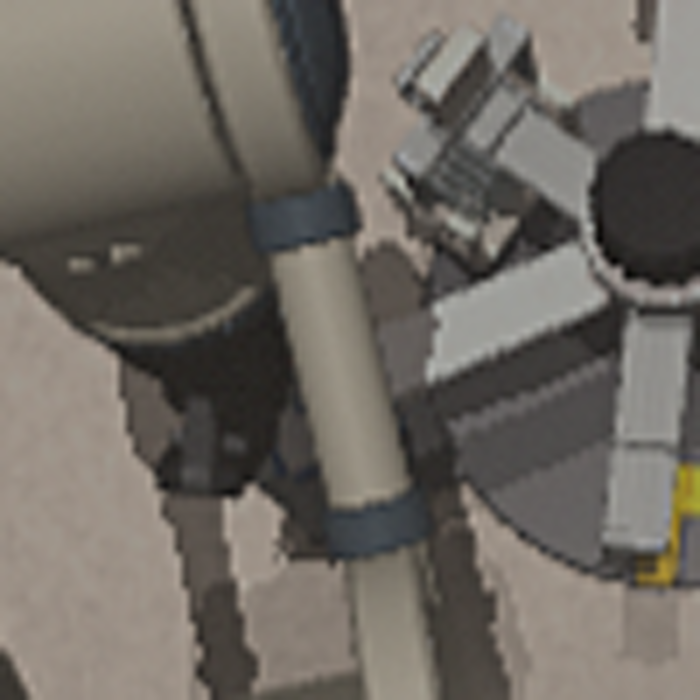

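```bash
python3 - <<'E'
from h import *
g=load('s8.png')
U=lambda x,y,k=8,x0=350,y0=130:((x+.5)/k-.5+x0,(y+.5)/k-.5+y0)
print('hole',pt(g,*U(285,377),.175))
for z in(.19,.1927,.195,.1975,.20,.205):print(z,'tip',pt(g,*U(300,309),z),'collar',pt(g,*U(315,172),z+.06))
E
```

```text
hole [0.54138221 0.08877602 0.175     ]
0.19 tip [0.52730361 0.09642292 0.19      ] collar [0.53213527 0.09379418 0.25      ]
0.1927 tip [0.53013377 0.09531405 0.1927    ] collar [0.53522693 0.09258616 0.2527    ]
0.195 tip [0.53254465 0.09436945 0.195     ] collar [0.53786057 0.09155711 0.255     ]
0.1975 tip [0.53516517 0.09334272 0.1975    ] collar [0.54072322 0.09043858 0.2575    ]
0.2 tip [0.5377857  0.09231598 0.2       ] collar [0.54358587 0.08932004 0.26      ]
0.205 tip [0.54302674 0.09026251 0.205     ] collar [0.54931116 0.08708297 0.265     ]
```

Call:
play_rows --plan '[0,0,0.006,0,0,0,0,0.006,0,0,0,0,0.004,0,0,0,0,0,0,0,0,0,0,0,0,0,0,0,0,0,0,0,0,0,0,0,0,0,0,0]'

```text
t: 14.8
tool_pos: [0.5386, 0.0894, 0.212]
ee_rot: [-0.438, 0.438, -0.555, 0.555]
wrist_force: [-0.5, 0.2, -1.3]
finger_gap: 0.24
```

```bash
python3 - <<'E'
from h import *
go(.5386,.0897,.225,-13.5);print(get_state()['wrist_force'])
f=save('scene','s9.png')
crop('s9.png',360,140,420,200,12,'c24.png')
E
```

```text
shift xyz [-0.0003 -0.013  -0.0001] jaw -13.47 turn 0.03 pos [0.5386 0.0894 0.212 ] len 0.013
[-0.54780817  0.22063001 -1.287944  ]
```

View pics/c24.png

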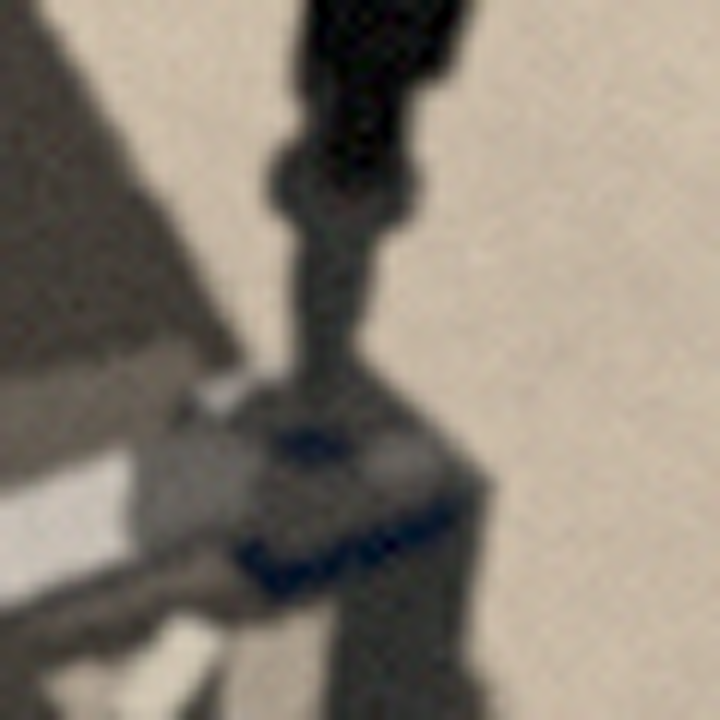

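Call:
play_rows --plan '[0,0.0017,0,0.0035,0,0,0,0,0,0,0,0,0.003,0,0,0,0,0.003,0,0,0,0,0.003,0,0,0,0,0.003,0,0,0,0,0,0,0,0,0,0,0,0]'

```text
t: 15.52
tool_pos: [0.5413, 0.087, 0.1992]
ee_rot: [0.438, -0.438, 0.555, -0.555]
wrist_force: [-0.1, 0.0, -1.3]
finger_gap: 0.237
```

```bash
python3 - <<'E'
from h import *
go(.5386,.0897,.225,-13.5);print(get_state()['wrist_force'])
f=save('scene','s10.png')
crop('s10.png',360,140,420,200,12,'c25.png')
E
```

```text
shift xyz [-0.002  -0.0258 -0.0033] jaw -13.46 turn 0.04 pos [0.5413 0.087  0.1992] len 0.026
[-0.08351149  0.02863412 -1.34635505]
```

View pics/c25.png

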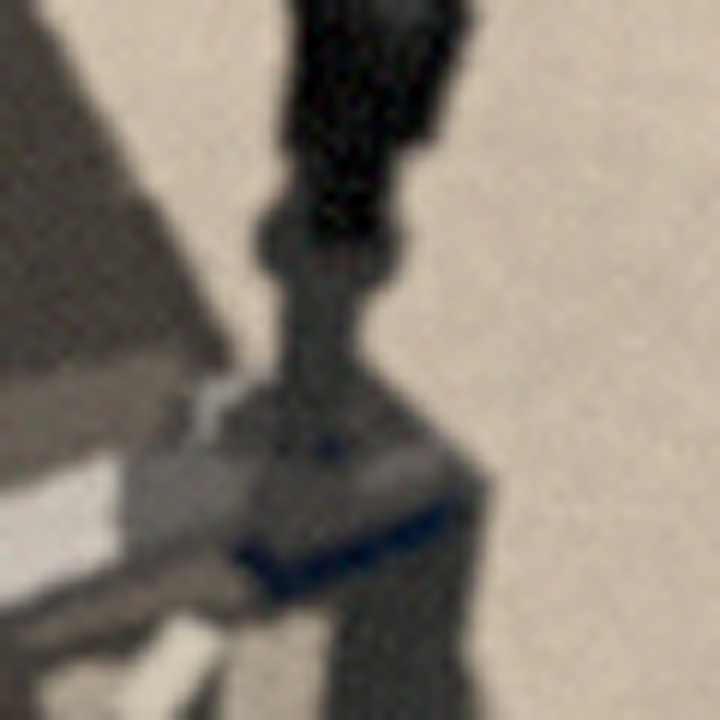

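Call:
play_rows --plan '[0,0,0.003,0,0,0,0,0.003,0,0,0,0,0.003,0,0,0,0,0.003,0,0,0,0,0.003,0,0,0,0,0.003,0,0,0,0,0,0,0,0,0,0,0,0]'

```text
t: 16.23
tool_pos: [0.5412, 0.0872, 0.1813]
ee_rot: [0.438, -0.438, 0.555, -0.555]
wrist_force: [-0.7, 1.1, -1.0]
finger_gap: 0.242
```

Call:
play_rows --plan '[0,0,0.003,0,0,0,0,0.003,0,0,0,0,0.003,0,0,0,0,0.003,0,0,0,0,0,0,0,0,0,0,0,0,0,0,0,0,0,0,0,0,0,0]'

```text
t: 16.9
tool_pos: [0.5413, 0.0879, 0.1691]
ee_rot: [0.438, -0.438, 0.556, -0.554]
wrist_force: [-0.3, 5.1, -0.9]
finger_gap: 0.24
```

```bash
python3 - <<'E'
from h import *
go(.5386,.0897,.1496,-13.5);print(get_state()['wrist_force'])
f=save('scene','s11.png')
crop('s11.png',360,140,420,200,12,'c26.png')
E
```

```text
shift xyz [-0.0011  0.0195 -0.003 ] jaw -13.41 turn 0.09 pos [0.5413 0.0879 0.1691] len 0.02
[-0.3005653   5.08909486 -0.94397301]
```

View pics/c26.png

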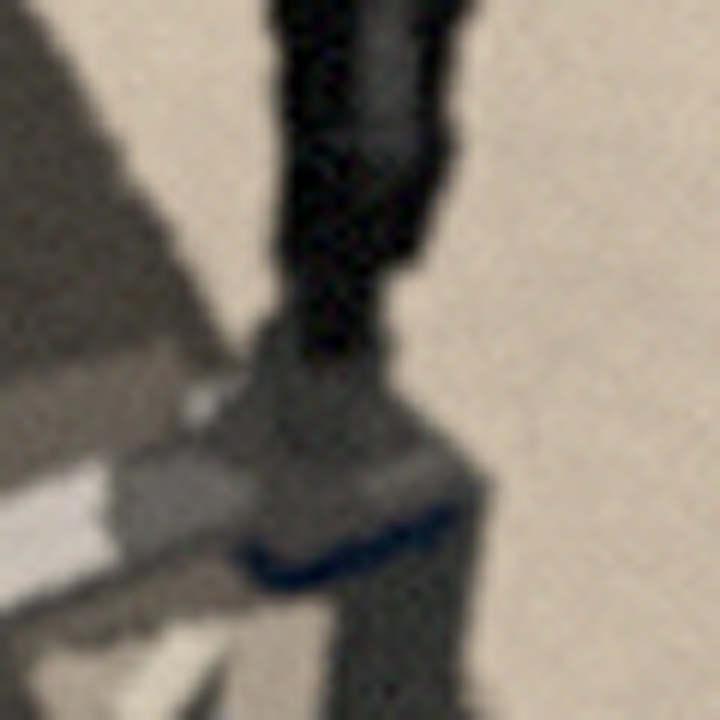

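Call:
play_rows --plan '[0,-0.0015,0,0,0,0,0,0.003,0,0,0,0,0.003,0,0,0,0,0.003,0,0,0,0,0.003,0,0,0,0,0,0,0,0,0,0,0,0,0,0,0,0,0]'

```text
t: 17.62
tool_pos: [0.541, 0.0884, 0.1565]
ee_rot: [0.437, -0.439, 0.556, -0.555]
wrist_force: [-4.4, 2.5, -1.4]
finger_gap: 0.235
```

Call:
play_rows --plan '[0,-0.0007,0,-0.0012,0,0,0,0.003,0,0,0,0,0.003,0,0,0,0,0.003,0,0,0,0,0.002,0,0,0,0,0,0,0,0,0,0,0,0,0,0,0,0,0]'

```text
t: 18.28
tool_pos: [0.5412, 0.0891, 0.1495]
ee_rot: [-0.439, 0.437, -0.555, 0.556]
wrist_force: [-6.3, -0.2, 11.2]
finger_gap: 0.238
```

```bash
python3 - <<'E'
from h import *
go(.5386,.0897,.1496,-13.5);print(get_state()['wrist_force'])
f=save('scene','s12.png')
crop('s12.png',360,140,420,200,12,'c27.png')
E
```

```text
shift xyz [ 0.0001 -0.0001 -0.0027] jaw -13.48 turn 0.02 pos [0.5412 0.0891 0.1495] len 0.003
[-6.30480945 -0.22446796 11.1648797 ]
```

View pics/c27.png

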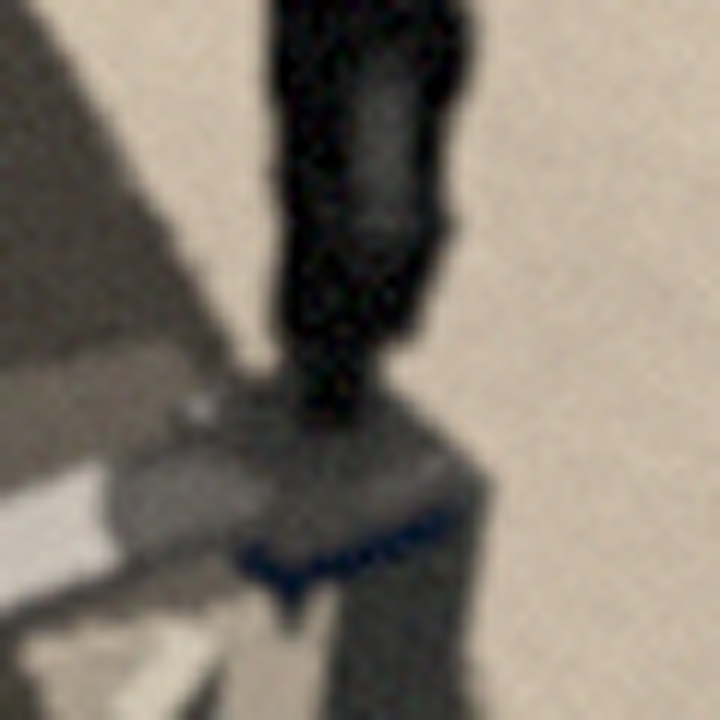

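Call:
play_rows --plan '[0,0,0.003,-0.002,0,0,0,0.003,0,0,0,0,0.002,0,0,0,0,0,0,0,0,0,0,0,0,0,0,0,0,0,0,0,0,0,0,0,0,0,0,0]'

```text
t: 19.0
tool_pos: [0.5417, 0.0893, 0.1493]
ee_rot: [-0.442, 0.434, -0.552, 0.559]
wrist_force: [-10.5, -2.0, 35.8]
finger_gap: 0.239
```

Call:
play_rows --plan '[0,0,-0.006,0,0,0.6,0,0,0,0,0.6,0,0,0,0,0.6,0,0,0,0,0.6,0,-0.01,0,0,0.6,0,-0.02,0,0,0.6,0,-0.03,0,0,0.6,0,-0.04,0,0]'

```text
t: 19.67
tool_pos: [0.5377, 0.0897, 0.2422]
ee_rot: [0.436, -0.44, 0.556, -0.554]
wrist_force: [0.8, 0.5, 0.5]
finger_gap: 0.597
```

```bash
python3 - <<'E'
from h import *
go(.4467,-.3525,.21,13.5);print(get_state()['wrist_force'])
f=save('scene','s13.png');save('top','t13.png')
crop('s13.png',350,130,430,200,9,'c28.png')
crop('t13.png',225,140,365,265,5.6,'c29.png')
E
```

```text
shift xyz [0.4511 0.0332 0.0147] jaw -13.47 turn -26.97 pos [0.5377 0.0897 0.2422] len 0.453
[0.80904595 0.52090945 0.50540553]
```

View pics/c28.png

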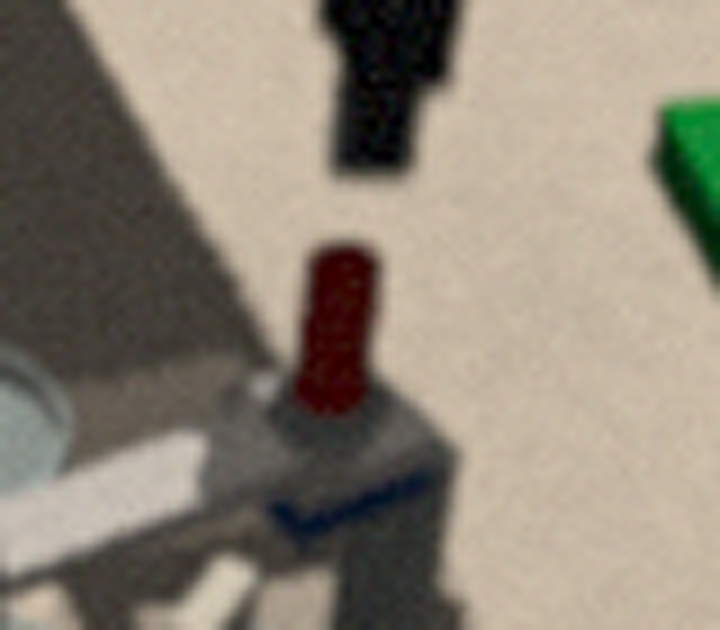

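View pics/c29.png

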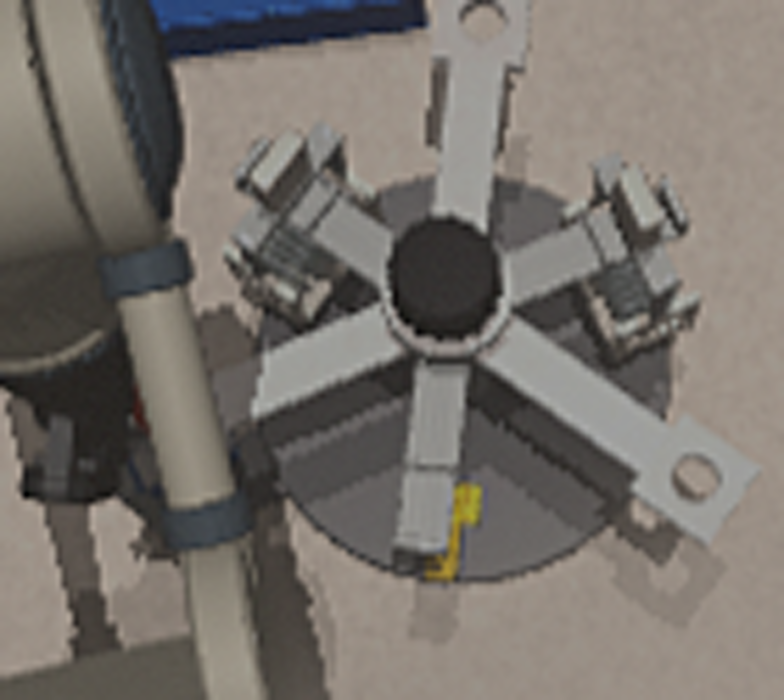

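Call:
play_rows --plan '[1,0.04,0,0.001,0,1,0.04,0,0.001,0,1,0.04,0,0.001,0,1,0.04,0,0.001,0,1,0.04,0,0.001,0,1,0.04,0,0.001,0,1,0.04,0,0.001,0,1,0.04,0,0.001,0]'

```text
t: 20.43
tool_pos: [0.4714, -0.225, 0.2444]
ee_rot: [0.438, -0.438, 0.555, -0.555]
wrist_force: [0.7, 0.1, 0.8]
finger_gap: 1.0
```

Call:
play_rows --plan '[1,0.04,0,0.001,0,1,0.04,0,0.001,0,1,0.04,0,0.001,0,1,0.011,0,0.004,-6.8,1,0,0,0,-6.8,1,0,0,0,-6.8,1,0,0,0,-6.6,1,0,0,0,0]'

```text
t: 21.1
tool_pos: [0.4484, -0.3526, 0.244]
ee_rot: [-0.556, 0.556, -0.437, 0.436]
wrist_force: [-0.2, -0.1, -0.3]
finger_gap: 1.002
```

```bash
python3 - <<'E'
from h import *
f=save('scene','s14.png');h=save('top','t14.png')
go(.4467,-.3525,.091,13.5)
crop('s14.png',330,130,450,220,6,'c30.png')
crop('s14.png',150,80,270,240,4,'c31.png')
crop('t14.png',225,140,365,265,5.6,'c32.png')
crop('t14.png',370,190,470,270,7,'c33.png')
E
```

```text
shift xyz [-1.000e-04  1.533e-01 -1.800e-03] jaw 13.32 turn -0.18 pos [ 0.4485 -0.3523  0.2443] len 0.153
```

View pics/c30.png

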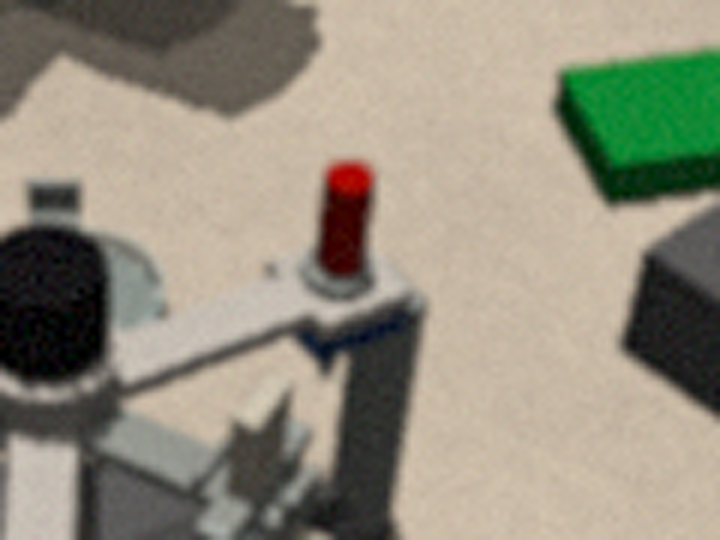

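View pics/c31.png

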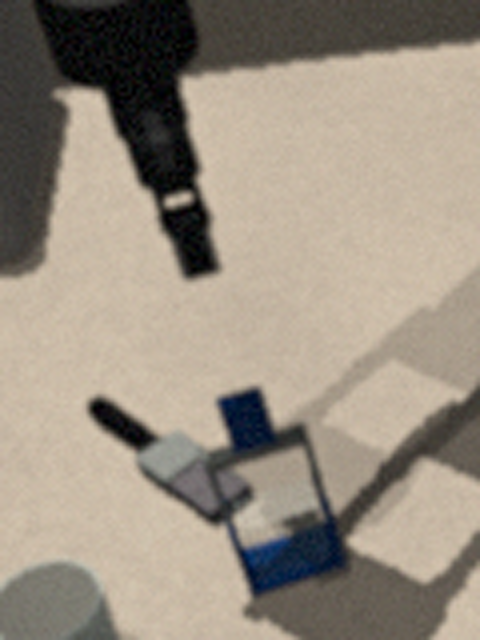

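View pics/c32.png

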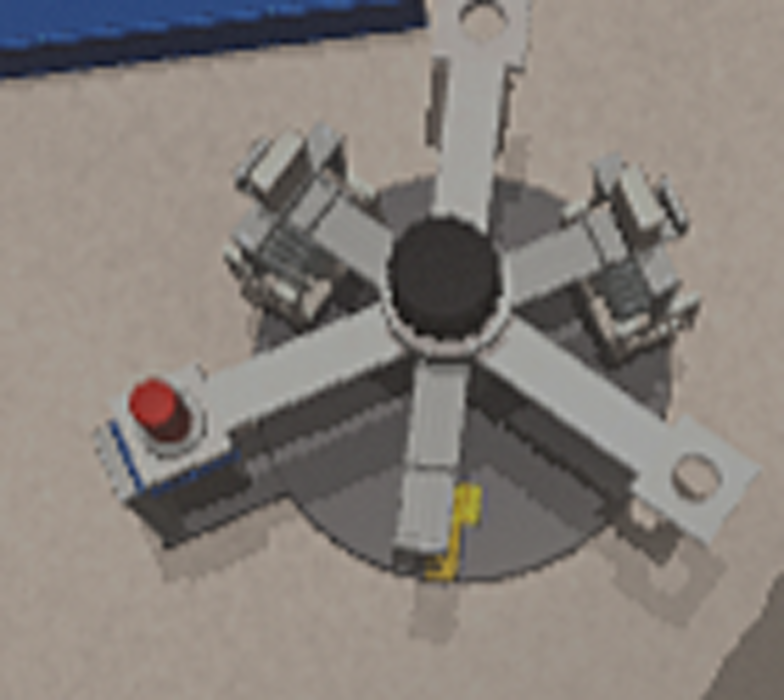

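View pics/c33.png

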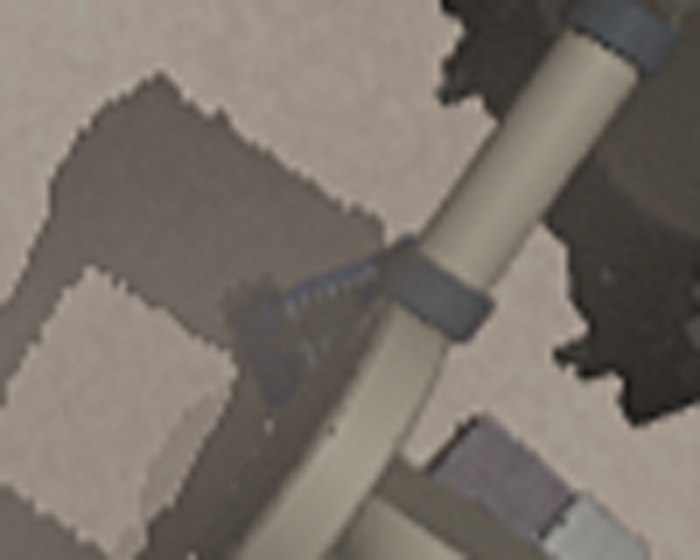

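```bash
python3 - <<'E'
from h import *
g=load('s14.png');f=load('t14.png');f0=load('top0.png')
U=lambda x,y,k,x0,y0:((x+.5)/k-.5+x0,(y+.5)/k-.5+y0)
for z in(.231,.236,.241): print(z,'pin top',pt(g,*U(350,178,6,330,130),z),pt(f,*U(153,403,5.6,225,140),z))
print('rack tab top cam',pt(f0,*U(405,188,10,390,210),.164))
print('rack ends',pt(f0,*U(462,170,10,390,210),.164),pt(f0,*U(350,205,10,390,210),.164))
E
```

```text
0.231 pin top [0.53964831 0.09088083 0.231     ] [0.53814854 0.08840169 0.231     ]
0.236 pin top [0.54513699 0.08873604 0.236     ] [0.5370893 0.087703  0.236    ]
0.241 pin top [0.55062567 0.08659124 0.241     ] [0.53603006 0.08700431 0.241     ]
rack tab top cam [ 0.4497164  -0.35543975  0.164     ]
rack ends [ 0.45248245 -0.3709436   0.164     ] [ 0.44714691 -0.34052309  0.164     ]
```

Call:
play_rows --plan '[1,0.0016,0.01,-0.0007,0.5,1,0,0.025,0,0,1,0,0.03,0,0,1,0,0.03,0,0,1,0,0.03,0,0,1,0,0.018,0,0,1,0,0.01,0,0,1,0,0,0,0]' --force 40

```text
t: 21.87
tool_pos: [0.4469, -0.3527, 0.088]
ee_rot: [0.553, -0.553, 0.442, -0.439]
wrist_force: [-0.1, 0.5, 0.1]
finger_gap: 0.997
```

Call:
play_rows --plan '[0.3,0,0,0,0,0,0,0,0,0,0,0,0,0,0,0,0,0,0,0,0,0,0,0,0,0,0,0,0,0,0,0,0,0,0,0,0,0,0,0]'

```text
t: 22.53
tool_pos: [0.4486, -0.3543, 0.0924]
ee_rot: [-0.553, 0.554, -0.439, 0.441]
wrist_force: [0.5, -0.2, 1.5]
finger_gap: 0.132
```

```bash
python3 - <<'E'
from h import *
f=save('scene','s15.png')
go(.4467,-.3525,.091,13.5);print(get_state()['wrist_force'])
crop('s15.png',150,130,270,240,5,'c34.png')
E
```

```text
shift xyz [-0.0022  0.0014 -0.0015] jaw 13.03 turn -0.47 pos [ 0.4486 -0.3543  0.0924] len 0.003
[ 1.38523645 -0.77968051  1.93360559]
```

View pics/c34.png

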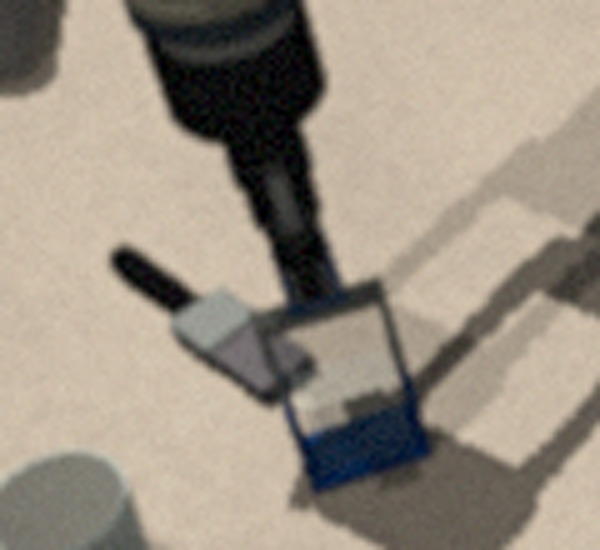

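Call:
play_rows --plan '[0,0,0,0,0,0,0,-0.006,0,0,0,0,-0.012,0,0,0,0,-0.015,0,0,0,0,-0.016,0,0,0,0,-0.015,0,0,0,0,-0.012,0,0,0,0,-0.006,0,0]' --force 60

```text
t: 23.25
tool_pos: [0.4484, -0.3542, 0.176]
ee_rot: [-0.553, 0.554, -0.439, 0.441]
wrist_force: [-0.2, 0.2, -3.1]
finger_gap: 0.13
```

```bash
python3 - <<'E'
from h import *
go(.375,-.15,.176,-13.2);print(get_state()['wrist_force'])
E
```

```text
shift xyz [-0.2155 -0.0004 -0.0255] jaw 13.03 turn 26.23 pos [ 0.4484 -0.3542  0.176 ] len 0.217
[-0.2148854   0.15102223 -3.12212482]
```

Call:
play_rows --plan '[0,-0.01,0,-0.0012,0,0,-0.02,0,-0.0024,0,0,-0.027,0,-0.0032,0,0,-0.03,0,-0.0035,0,0,-0.03,0,-0.0035,0,0,-0.03,0,-0.0035,0,0,-0.027,0,-0.0032,0,0,-0.02,0,-0.0024,0]'

```text
t: 23.92
tool_pos: [0.3805, -0.1675, 0.1725]
ee_rot: [0.554, -0.554, 0.441, -0.439]
wrist_force: [-0.1, 0.8, -2.6]
finger_gap: 0.131
```

Call:
play_rows --plan '[0,-0.014,0,-0.0016,0,0,-0.007,0,-0.001,0,0,0,0,0,3,0,0,0,0,5,0,0,0,0,6,0,0,0,0,6,0,0,0,0,4.2,0,0,0,0,2]'

```text
t: 24.58
tool_pos: [0.3744, -0.1502, 0.1727]
ee_rot: [0.438, -0.438, 0.555, -0.554]
wrist_force: [0.1, -0.4, -3.5]
finger_gap: 0.134
```

```bash
python3 - <<'E'
from h import *
print(get_state()['wrist_force'])
go(.4007,-.0017,.175,-13.2)
E
```

```text
[ 0.11761102 -0.38524164 -3.50389493]
shift xyz [-0.1505 -0.0022 -0.0089] jaw -13.41 turn -0.21 pos [ 0.3744 -0.1502  0.1727] len 0.151
```

Call:
play_rows --plan '[0,-0.01,-0.002,-0.002,0,0,-0.02,0,-0.002,0,0,-0.027,0,-0.002,0,0,-0.03,0,-0.002,0,0,-0.028,0,-0.001,0,0,-0.02,0,0,0,0,-0.011,0,0,-0.2,0,-0.0045,0,0,0]'

```text
t: 25.25
tool_pos: [0.4001, 0.0005, 0.1753]
ee_rot: [0.441, -0.442, 0.553, -0.552]
wrist_force: [0.7, -0.3, -2.7]
finger_gap: 0.132
```

Call:
play_rows --plan '[0,0,0,0,0,0,0,0,0,0,0,0,0,0,0,0,0,0,0,0,0,0,0,0,0,0,0,0,0,0,0,0,0,0,0,0,0,0,0,0]'

```text
t: 25.92
tool_pos: [0.4003, -0.0019, 0.1757]
ee_rot: [0.44, -0.44, 0.553, -0.553]
wrist_force: [-0.0, -0.0, -2.4]
finger_gap: 0.13
```

```bash
python3 - <<'E'
from h import *
print(get_state()['wrist_force'])
go(.4863,-.0218,.1745,-13.2)
f=save('scene','s16.png');save('top','t16.png')
crop('s16.png',270,80,430,240,4.5,'c35.png')
crop('t16.png',240,150,380,290,5,'c36.png')
E
```

```text
[-0.02102933 -0.03041211 -2.35516246]
shift xyz [0.0001 0.0012 0.0883] jaw -13.0 turn 0.2 pos [ 0.4003 -0.0019  0.1757] len 0.088
```

View pics/c35.png

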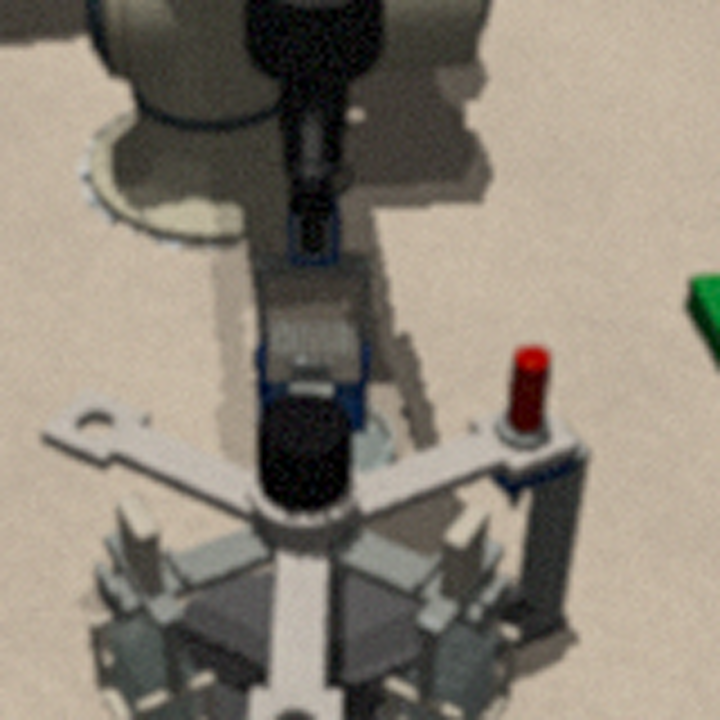

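View pics/c36.png

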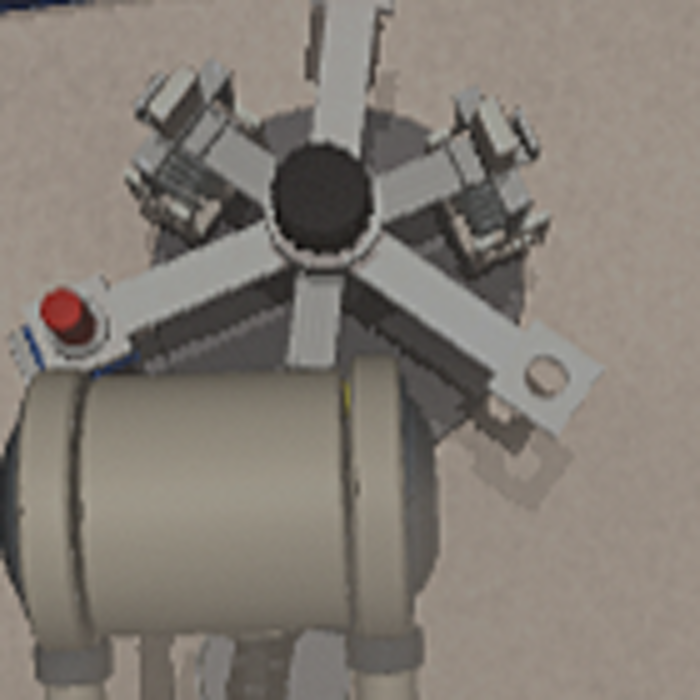

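```bash
python3 - <<'E'
from h import *
g=load('s16.png')
C=lambda X:(proj(g,X)-[270,80]+.5)*4.5-.5
a=np.radians(76.8);y=np.array([np.cos(a),np.sin(a),0])
p=np.array([.4003,-.0019,.1757])
for n,z,w in(('bartopL',.0276,-.035),('bartopR',.0276,.035),('tabtop',.0716,0),('baskR',.062-.0924,.035),('baskL',.062-.0924,-.035)):
    print(n,C(p+[0,0,z]+w*y))
e=np.array([.5788-.117*np.cos(np.radians(-13.2)),-.0435-.117*np.sin(np.radians(-13.2)),.186]);print('hooktip',C(e))
E
```

```text
bartopL [252.55408711 264.12102299]
bartopR [369.45093061 265.78426922]
tabtop [311.21540234 204.31417264]
baskR [366.8137924  340.37420817]
baskL [254.42710153 338.54874399]
hooktip [308.29908613 359.49846523]
```

Call:
play_rows --plan '[0,0,0,0.005,0.2,0,0,0,0.01,0,0,0,0,0.014,0,0,0,0,0.016,0,0,0,0,0.016,0,0,0,0,0.013,0,0,0,0,0.009,0,0,0,0,0.005,0]'

```text
t: 26.68
tool_pos: [0.4869, -0.022, 0.1751]
ee_rot: [0.439, -0.44, 0.554, -0.554]
wrist_force: [-0.3, -0.4, -3.3]
finger_gap: 0.131
```

Call:
play_rows --plan '[0,0,0,0,0,0,0,0,0,0,0,0,0,0,0,0,0,0,0,0,0,0,0,0,0,0,0,0,0,0,0,0,0,0,0,0,0,0,0,0]'

```text
t: 27.35
tool_pos: [0.4859, -0.0217, 0.1758]
ee_rot: [-0.439, 0.439, -0.554, 0.554]
wrist_force: [0.1, 0.5, -2.5]
finger_gap: 0.131
```

```bash
python3 - <<'E'
from h import *
print(get_state()['wrist_force'])
go(.4863,-.0218,.1504,-13.2)
f=save('scene','s17.png');save('top','t17.png')
crop('s17.png',290,90,390,220,5.5,'c37.png')
crop('t17.png',240,150,380,290,5,'c38.png')
E
```

```text
[ 0.12019078  0.50197643 -2.47169708]
shift xyz [0.0001 0.0254 0.0004] jaw -13.16 turn 0.04 pos [ 0.4859 -0.0217  0.1758] len 0.025
```

View pics/c37.png

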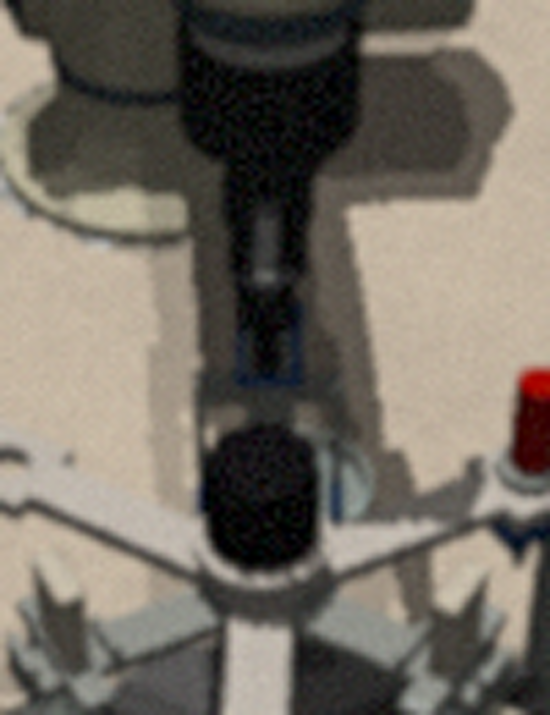

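View pics/c38.png

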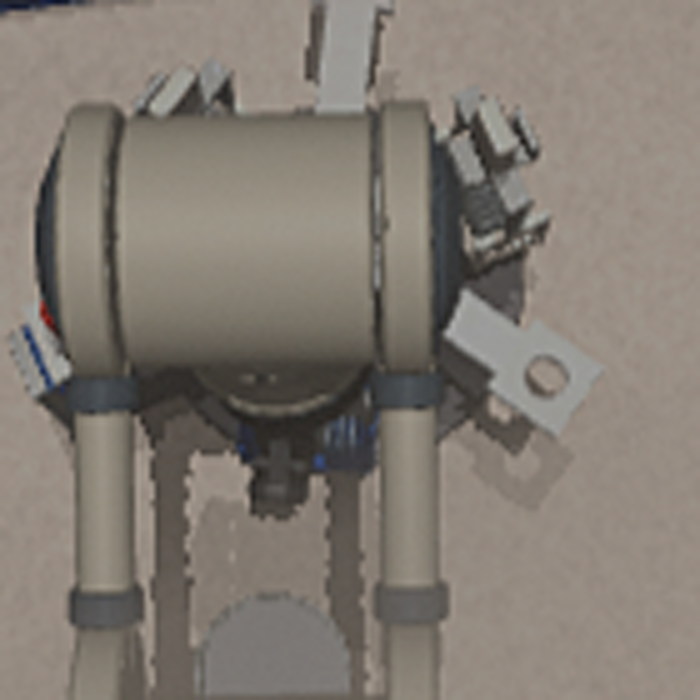

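Call:
play_rows --plan '[0,0,0.003,0,0,0,0,0.004,0,0,0,0,0.004,0,0,0,0,0.004,0,0,0,0,0.004,0,0,0,0,0.003,0,0,0,0,0,0,0,0,0,0,0,0]'

```text
t: 28.12
tool_pos: [0.4859, -0.0216, 0.1534]
ee_rot: [0.439, -0.44, 0.554, -0.554]
wrist_force: [0.3, 0.5, -3.3]
finger_gap: 0.132
```

Call:
play_rows --plan '[0,0,0.002,0,0,0,0,0.001,0,0,0,0,0.001,0,0,0,0,0,0,0,0,0,0,0,0,0,0,0,0,0,0,0,0,0,0,0,0,0,0,0]'

```text
t: 28.78
tool_pos: [0.4862, -0.0217, 0.1503]
ee_rot: [-0.44, 0.439, -0.554, 0.554]
wrist_force: [-1.7, 0.6, 3.7]
finger_gap: 0.132
```

Call:
play_rows --plan '[0,0,-0.0006,0,0,0.1,0,0,0,0,0.2,0,0,0,0,0.3,0,0,0,0,0.4,0,0,0,0,0.5,0,0,0,0,0.5,0,0,0,0,0.5,0,0,0,0]'

```text
t: 29.45
tool_pos: [0.486, -0.0217, 0.1502]
ee_rot: [0.439, -0.439, 0.554, -0.554]
wrist_force: [0.1, -0.9, -0.8]
finger_gap: 0.495
```

Call:
play_rows --plan '[0.5,0,-0.005,0,0,0.5,0,-0.01,0,0,0.5,0,-0.015,0,0,0.5,0,-0.02,0,0,0.5,0,-0.02,0,0,0.5,0,-0.02,0,0,0.5,0,-0.02,0,0,0.5,0,-0.02,0,0]'

```text
t: 30.12
tool_pos: [0.486, -0.0217, 0.2825]
ee_rot: [-0.44, 0.439, -0.554, 0.554]
wrist_force: [0.6, 0.3, -0.0]
finger_gap: 0.499
```

Call:
play_rows --plan '[0.5,0,0,-0.03,0,0.5,0,0,-0.03,0,0.5,-0.03,0,-0.01,0,0.5,-0.03,0,0,0,0.5,-0.04,0,0,0,0.5,-0.04,0,0,0,0.5,-0.04,0,0,0,0.5,-0.04,0,0,0]'

```text
t: 30.78
tool_pos: [0.4681, 0.2105, 0.2817]
ee_rot: [-0.44, 0.439, -0.554, 0.554]
wrist_force: [0.7, -0.8, 0.6]
finger_gap: 0.498
```

```bash
python3 - <<'E'
from h import *
s=get_state();print(s['tool_pos'],s['wrist_force'])
f=save('scene','s18.png');save('top','t18.png')
crop('s18.png',270,120,430,260,4.8,'c39.png')
crop('t18.png',230,140,370,290,5,'c40.png')
E
```

```text
[0.46805698 0.21046046 0.28174969] [ 0.73641467 -0.75609465  0.64252156]
```

View pics/c39.png

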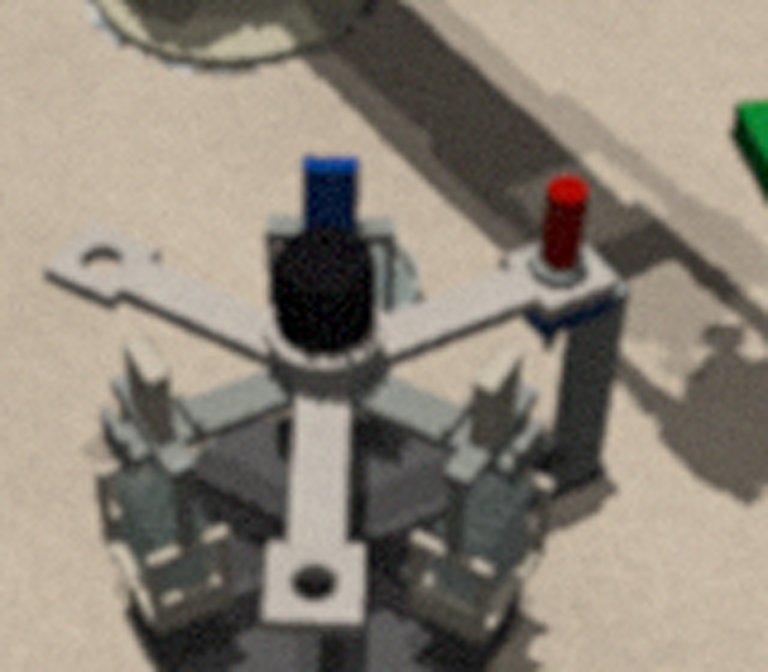

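View pics/c40.png

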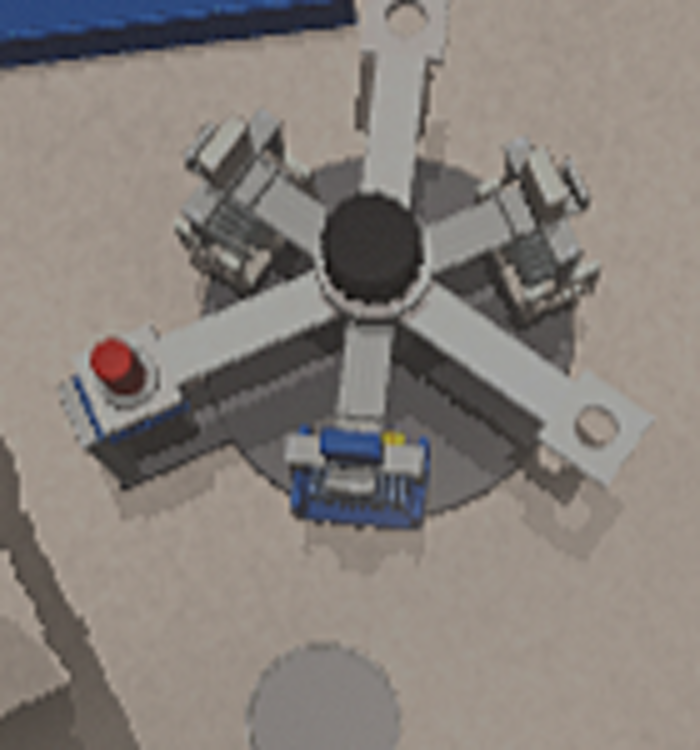

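View pics/s18.png

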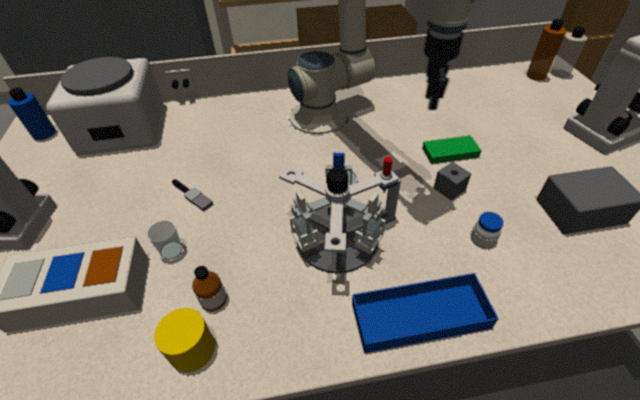

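Call:
play_rows --plan '[0.5,0,0,0,0,0.5,0,0,0,0,0.5,0,0,0,0,0.5,0,0,0,0,0.5,0,0,0,0,0.5,0,0,0,0,0.5,0,0,0,0,0.5,0,0,0,0]'

```text
t: 31.55
tool_pos: [0.468, 0.2081, 0.2804]
ee_rot: [-0.439, 0.439, -0.554, 0.554]
wrist_force: [0.0, 0.3, -0.8]
finger_gap: 0.499
```

```bash
python3 - <<'E'
from h import *
g=save('top','t19.png');f0=load('t18.png')
d=np.abs(g['img'].astype(int)-f0['img'])[150:260,230:370].max(2);print('diff',d.max(),(d>40).sum())
h=load('top0.png');
for n,(a,b,c,e) in dict(bystR=(135,170,395,430),jar=(175,215,150,195),beak=(180,220,435,485)).items():
    d=np.abs(g['img'].astype(int)-h['img'])[a:b,c:e].max(2);print(n,(d>40).sum())
U=lambda x,y,k,x0,y0:((x+.5)/k-.5+x0,(y+.5)/k-.5+y0)
s=load('s18.png')
print('tab top',pt(s,*U(331,161,4.8,270,120),.222),pt(g,*U(352,441,5,230,140),.222))
E
```

```text
diff 85 91
bystR 0
jar 762
beak 0
tab top [ 0.48218458 -0.01933359  0.222     ] [ 0.48475602 -0.02329437  0.222     ]
```

```bash
python3 - <<'E'
from h import *
g=save('top','t20.png');f0=load('t19.png')
for a in('t18.png','t19.png'):
    d=np.abs(g['img'].astype(int)-load(a)['img'])[150:260,230:370].max(2);ys,xs=np.where(d>40);print(len(xs),xs.min()+230 if len(xs) else 0,xs.max()+230 if len(xs) else 0,ys.min()+150 if len(xs) else 0,ys.max()+150 if len(xs) else 0)
crop('t20.png',130,150,400,290,2.9,'c41.png')
E
```

```text
91 230 244 224 259
2 236 239 245 256
```

View pics/c41.png

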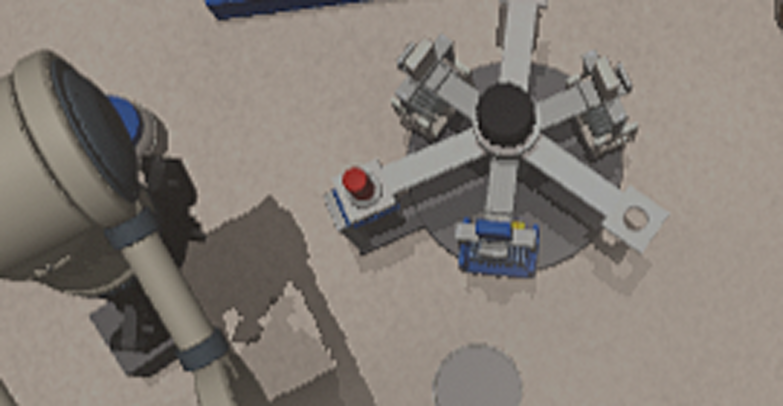

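The frame difference near the rack was only the arm's shadow (columns 230–244), so the rack is still. In the top view the arm simply covers the jar. In the scene view the jar stands where it started, at about (489,228). I'm handing the job in.

```bash
python3 -c "
from h import *
print(job_done())"
```

```text
the job is handed in; nothing more can be done
None
```

The job is done and handed in at about 32 s. I turned the carousel about 79° clockwise by its knob, locked it with the pin, and hung the blue rack on the empty hook. Then I let go and moved the arm clear.

**Last checks:**
- **Alignment:** before locking, the ear over the bracket was in line with it to within about 1° in both cameras.
- **Pin:** pressed with 36 N, it went no lower, and the gripper height matched the collar resting on the ear. Both cameras put the handle top where a fully seated pin should be, about 231 mm high.
- **Rack:** it touched the hook at the expected height (gripper reading 0.1503 m against 0.1504 m expected). It hangs on the hook above the pointer and looks level. Pictures about 0.8 s apart show no movement, only a change in the arm's shadow.
- **Bottles and glassware:** the reagent bottle and beaker are unchanged in the top view. The jar was hidden by the arm there, but stands in its starting place in the scene view.

**Disagreements:**
- **Fingertip height:** the fingertips really sit about 40 mm higher than the reported TCP. My first close over the knob therefore missed, without touching anything. I measured the offset in the images and corrected for it from then on.
- **Cameras:** the two differed by about 3 mm sideways, so I used their average.
- **Pin insertion:** it needed small sideways corrections of 1 to 4 mm on the way in.

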